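# Cycle the key switch on the training bench

## Task

Take the blue-headed key from its wooden stand, push it fully home into the lock on the grey key-switch station and turn it gently clockwise to its stop, then back home. Withdraw it and put it back in its stand, fully down, and let go. Never force the key in the lock; feel for the keyhole, and leave the other things on the bench where they are.

Things in the scene. Friction and masses are not known exactly. Their poses are not given: they have to be found in the camera images.
- key_grip (a point): Centre of the key's blue head, where it is gripped: an upright slab 40 mm wide (key x), 12 mm thick (key y), 34 mm high (key z, up). The head's underside is 17 mm below; below that the key is narrower, then comes a brass shoulder disc 34 mm across, 25 to 31 mm below this point; its underside (31 mm below) seats on the lock and on the stand.
- key_tip (a point): Lowest point of the key, on its axis, 57 mm below the head's centre and 26 mm below the shoulder's underside; axes as the key. The lowest 12 mm are a flat double-sided bit, 24 mm wide (key x) and 6 mm thick (key y), lower edge rounded with radius 3 mm; between bit and shoulder a round shank 7 mm thick.
- key: The loose key as a whole, about 70 g, standing upright, point down, in its stand. Origin at its lowest point, z up along the key, x along the width of head and bit. It works the same turned by half a turn.
- station: The grey key-switch station, fixed: 180 (x) x 150 (y) mm, lid 90 mm above the bench. On its lid a square brass lock plate, 78 x 78 mm, its face 96 mm above the bench, and under the plate the lock barrel. Plate and barrel float sideways together: they stay where left, about 4 N sideways shifts them, at most 7 mm from the middle along x and y. Axes along its sides, origin under its centre.
- lock_face (a point): Nominal middle of the lock, at the height of the brass plate's face; axes as the station. The real keyhole lies up to 5 mm from here along x and up to 5 mm along y, different each time: feel or look for it. It is a sharp-edged slot 26 mm long along x, 8 mm wide along y. The key goes in width along x, 26 mm deep, until its shoulder rests on the plate; it can turn from 18 mm deep on.
- lock (a joint): Turn of the lock barrel in rad: 0 is home, grows clockwise seen from above, hard stop at 1.3 (about 75 degrees). Turning takes about 0.06 N m; it stays where left. The bit has about 0.1 rad of play in the barrel each way. While turned, the plate holds the bit captive: the key comes out only with its width along the keyhole again, within about 5 degrees.
- stand_slot (a point): Centre of the slot's mouth in the top of the key's wooden stand (fixed block, 100 mm along x, 80 mm along y, top 50 mm above the bench). Slot 29 mm long (x), 10 mm wide (y), 35 mm deep. The key stands in it with its shoulder on the top, width along x, its tip 26 mm below this point.
- driver: loose screwdriver lying on the bench, about 200 mm long, between station and stand; leave alone
- tape: loose roll of blue tape, 64 mm across, 19 mm high, lying between station and stand; leave alone
- mug: loose white mug, 80 mm across, 90 mm high, towards the back; leave alone
- screws: loose clear jar, 76 mm across, 80 mm high, on the left; leave alone
- conduit: loose metal tube 22 mm thick, 160 mm long, lying on the left; leave alone
- meter: loose grey hand meter, 160 x 85 x 36 mm, on the right; leave alone
- breaker: loose white circuit breaker, 90 x 50 mm, 73 mm high with its toggle, on the right; leave alone
There are look-alikes about, which are no part of the job. Leave any green or orange look-alike of the key alone.

How it is judged:
By the outcome, as a careful person would: the job done as asked, in the order asked, and still so for the second after the job is handed in, with the robot touching nothing.
It also fails if it takes over 72 s, if anything falls off the work surface, if the arm or the gripper's body presses on something with over 40 N, if the wrist force passes 120 N, or if a joint passes its speed limit or range.

## Robot

A 6-joint arm with a two-finger parallel gripper is mounted at the origin on the work surface. World frame = base frame: x ahead of the robot, y to its left, z up, the work surface at z = 0. Lengths are in m, angles in rad, forces in N, time in s.
With the tool pointing down it reaches from about 0.35 to 0.775 m from the base axis. Payload 5.5 kg.
Tool frame: the origin (TCP) lies at the very end of the fingers, on their centre line; the grasp point (between the pads) lies 19 mm behind it; x points along the fingers, y is the direction in which the jaws open and shut, and the axes are right-handed (so a half turn about x gives the same grasp; the last joint's range is limited). The gripper opens to 85 mm and grips with 20 to 120 N. Pads are 22 mm wide; open, the fingers measure 114 mm over their backs; the gripper's body (76 mm by 85 mm) begins 54 mm behind the grasp point. The pads swing forward as they close: fully open they stand 13 mm farther back than shut.
Start: joints at [1.087, 0.313, 0.046, 1.304, 0, 1.431], TCP at [0.194, 0.541, 0.231] pointing down, gripper open.
Joint ranges: [-2.76, 2.76], [-0.86, 1.69], [-1.03, 1.26], [-2.2, 2.34], [-1.47, 1.5], [-3.14, 3.14]. Speed limits (rad/s): [2.57, 2.57, 3.14, 3.14, 3.14, 3.14].

## Interface

Orientations are given as a unit quaternion [x, y, z, w].
In Python, from station import arm gives the robot as it stands.
- The arm moves only by the tool drive_tool, never from a script. Its argument "steps" is a list of rows, each an object with "dr": the turn, a rotation vector about the world's x, y, z in degrees, a list of three; "translation": the shift along the world's x, y, z in cm, a list of three; "jaw": the closure, from -1 (fully open) to 1 (shut). A call has 1 to 10 rows; each row shifts and turns the commanded pose from where the row before left it; what a row does not reach is not made up. A row lasts 1/8 s, in which the tool goes at most 62.5 mm and 10.7 degrees, less where a joint would pass 70% of its speed; a pose out of reach is approached as far as the arm can. A call is refused whole if a number of a shift passes 6.25 or a number of a turn 10.7, either way. A call with a gripper value outside its range is refused whole. The fingers move at their own pace and stop on an object; "newtons" is the grip in N (left out, the last holds). Time passes only in rows, so rows that do not move let the fingers close. It gives the time, the measured TCP pose, the force and the opening at its end, in the units of the state.
- arm.get_state(): the state, without advancing time (a new reading comes with each control period).
- arm.grab_frame(name): name is "scene" or "top" or "wrist"; returns a dict with "pixels" (400x640x3 uint8, red, green, blue), "mtx" (3x3 intrinsics, pixels), "k1" (the pictures are not rectified: a ray, as slopes to the right and down, at radius r is drawn at 1 + k1 r^2 times it, then the intrinsics apply), "rvec" (rotation vector, rad) and "tvec" (3), from world to camera coordinates, as OpenCV has them. Camera axes: x right, y down, z forward; pixel columns grow to the right and rows downward; lengths in m; the calibration is good to about 2 mm. A picture is of the moment at which its call begins. There is no depth.
- arm.hand_in(): hands the job in, once; it reports no verdict.
The state is a dict: "time": time; "joint_positions": joint angles; "dq": joint speeds; "effort": joint torques, N m; "ee_pos": TCP position; "orientation": TCP orientation; "wrist_force": force on the tool from outside, world axes, zero at the start; "torque": the same for the moment, N m; "finger_gap": finger opening in m.
Only numpy, scipy, OpenCV 4.12 (cv2) and the standard library are available. Lean on these libraries where they do the work, as an engineer would, in place of code of your own. Each camera call takes 0.05 s, during which the arm holds its last target.

## Working session

There is one attempt and no reset: what is moved stays moved. The work goes in short steps, Python scripts to look and compute and a tool call to move; the robot and the scene stay as the last step left them, time stands still between calls to the robot, and variables do not carry over. Pictures are saved under pics/ and viewed, and the job is handed in when it is done.

Besides the shell and the picture viewer there is one more tool, called after "Request:" as a command line: name --argument value ..., lists and objects as JSON in quotes. drive_tool: Moves the arm, as the interface text tells. Its arguments: {"type":"object","properties":{"steps":{"type":"array","items":{"type":"object","properties":{"dr":{"type":"array","items":{"type":"number"}},"translation":{"type":"array","items":{"type":"number"}},"jaw":{"type":"number"}}}},"newtons":{"type":"number"}},"required":["steps"]}

```bash
ls; mkdir -p pics; cat > h.py <<'E'
import numpy as np, cv2, pickle
from station import arm
def grab(n,f):
    d=arm.grab_frame(n); cv2.imwrite(f'pics/{f}.png',cv2.cvtColor(np.asarray(d['pixels']),cv2.COLOR_RGB2BGR)); pickle.dump(d,open(f'pics/{f}.pkl','wb')); return d
def load(f): return pickle.load(open(f'pics/{f}.pkl','rb'))
def ray(d,u,v):
    K=np.array(d['mtx'],float); k1=float(d['k1'])
    # cv2 model with (k1,0,0,0)
    p=cv2.undistortPointsIter(np.array([[[u,v]]],float),K,np.array([k1,0,0,0.]),None,None,(3,100,1e-12))[0,0]
    R=cv2.Rodrigues(np.array(d['rvec'],float))[0]; t=np.array(d['tvec'],float).ravel()
    c=-R.T@t; r=R.T@np.array([p[0],p[1],1.]); return c,r/np.linalg.norm(r)
def plane(d,u,v,z):
    c,r=ray(d,u,v); return c+r*(z-c[2])/r[2]
def tri(*obs):
    A=np.zeros((3,3));b=np.zeros(3);L=[ray(*o) for o in obs]
    for c,r in L:
        P=np.eye(3)-np.outer(r,r);A+=P;b+=P@c
    x=np.linalg.solve(A,b); return x,[np.linalg.norm((np.eye(3)-np.outer(r,r))@(x-c))for c,r in L]
def proj(d,X):
    p,_=cv2.projectPoints(np.array(X,float).reshape(-1,1,3),np.array(d['rvec'],float),np.array(d['tvec'],float),np.array(d['mtx'],float),np.array([d['k1'],0,0,0.],float)); return p[:,0]
E
python3 - <<'E'
from h import *
for n in ['scene','top','wrist']: d=grab(n,n+'0'); print(n,d['mtx'],d['k1'],d['rvec'],d['tvec'])
print(arm.get_state())
E
```

```text
pics
scene [[503.50884311   0.         317.08512758]
 [  0.         503.50884311 195.86581982]
 [  0.           0.           1.        ]] -0.11608619788860186 [ 2.39182763  0.84900114 -0.28585665] [-0.44567027 -0.24011761  1.67109974]
top [[463.47559723   0.         318.24874098]
 [  0.         463.47559723 204.41970517]
 [  0.           0.           1.        ]] -0.1271636961319931 [ 2.22579213 -2.17766045  0.03076724] [-0.01775347  0.5524744   1.52984224]
wrist [[318.70602955   0.         321.79603605]
 [  0.         318.70602955 200.34078063]
 [  0.           0.           1.        ]] -0.060310230143780875 [-2.36397874 -1.66487146 -0.24491711] [-0.57459009 -0.03840026  0.3775634 ]
{'time': 0.15, 'joint_positions': array([ 1.08741250e+00,  3.13825271e-01,  4.52410890e-02,  1.30364821e+00,
       -3.61039631e-05,  1.43121495e+00]), 'dq': array([-6.27407099e-04, -2.49870501e-03,  2.31284259e-03,  3.13770254e-04,
       -9.04495809e-05, -2.04068782e-04]), 'effort': array([ 2.22125782e-03, -4.81065953e+01,  2.98814964e+01,  1.38364817e-02,
       -7.08238417e-05,  2.02769888e-05]), 'ee_pos': array([0.1936344 , 0.54098592, 0.23061571]), 'orientation': array([ 0.12046751,  0.69682824, -0.12144193,  0.69654134]), 'wrist_force': array([-0.40852252,  1.07988428,  0.23532473]), 'torque': array([-0.01171491,  0.039958  ,  0.00415616]), 'finger_gap': 0.08545008593706761}
```

View pics/scene0.png

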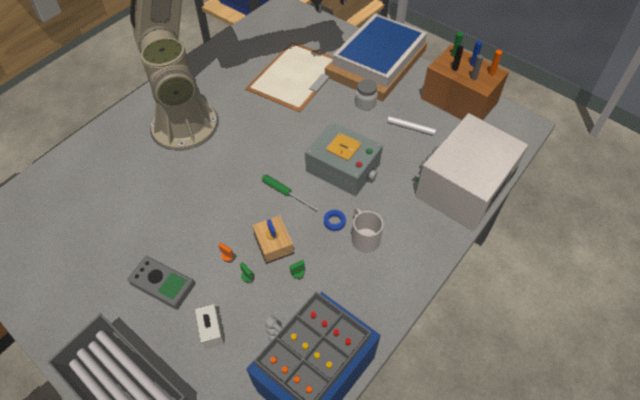

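View pics/top0.png

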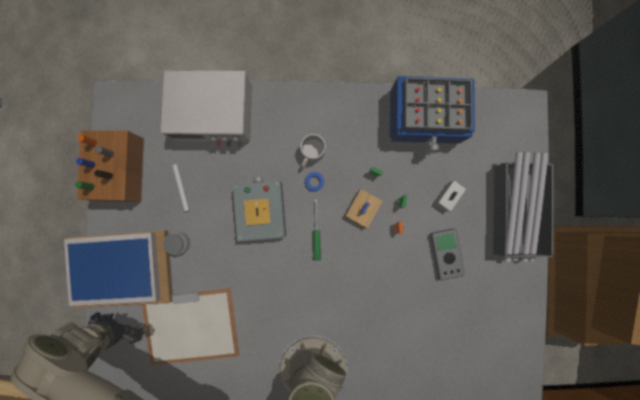

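View pics/wrist0.png

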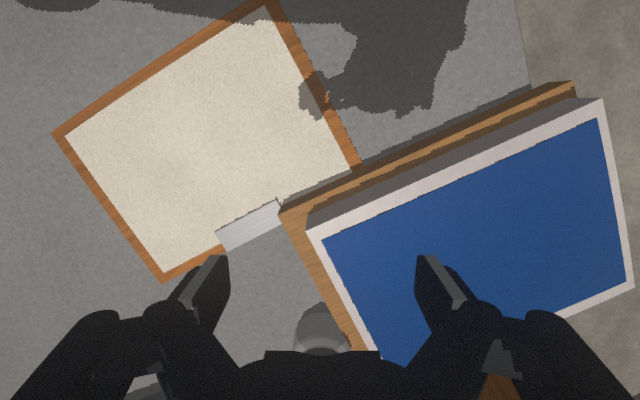

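The station is at about (258,210) in the top view and (344,155) in the scene view. The stand with the blue head is at (364,208) in top and (271,235) in scene. I'll enlarge these areas and measure coarsely.

```bash
python3 - <<'E'
from h import *
a=cv2.imread('pics/top0.png');b=cv2.imread('pics/scene0.png')
c=np.hstack([cv2.resize(a[170:250,225:305],(400,400),interpolation=cv2.INTER_CUBIC),cv2.resize(a[170:250,330:410],(400,400),interpolation=cv2.INTER_CUBIC)])
cv2.imwrite('pics/crop0.png',c)
t=load('top0');s=load('scene0')
for n,d in (('top0',t),('scene0',s)):
    im=cv2.cvtColor(d['pixels'],cv2.COLOR_RGB2HSV)
    m=cv2.inRange(im,(105,120,50),(125,255,255))
    k,l,st,ce=cv2.connectedComponentsWithStats(m)
    for i in range(1,k):
        if st[i,4]>8: print(n,ce[i],st[i])
print(tri((t,364,208),(s,271,229)))
for z in (.09,):
  for p in ((234,187),(280,185),(285,238),(237,242)): print(plane(t,*p,z))
for p in ((243,199),(270,199),(270,226),(244,226)): print(plane(t,*p,.096))
for p in ((257,211),): print(plane(t,*p,.096))
for p in ((360,189),(383,200),(368,229),(346,213)): print('st',plane(t,*p,.05))
E
```

```text
top0 [416.16240876 116.62773723] [396  77  78  60 548]
top0 [ 82.91836735 161.81632653] [ 77 159  16   7  49]
top0 [314.05072464 181.01449275] [306 173  17  18 138]
top0 [364.3125 207.9375] [362 204   6   9  16]
top0 [109.29091331 269.5201669 ] [  69  240   82   60 4314]
scene0 [237.7826087    4.82608696] [221   0  29  14 207]
scene0 [262.46153846   0.61538462] [260   0   7   3  13]
scene0 [380.10631939  44.21306576] [ 340   17   80   56 2342]
scene0 [475.95041322  51.26446281] [471  41  11  25 121]
scene0 [334.22983871 219.56854839] [324 210  22  20 248]
scene0 [270.84 227.26] [268 220   7  16  50]
scene0 [350.39924314 364.60264901] [ 321  293   59  107 1057]
scene0 [267.66863905 384.8239645 ] [247 362  48  38 676]
(array([ 0.54217351, -0.15211636,  0.07334909]), [np.float64(0.0002627945978026362), np.float64(0.0002627945978027339)])
[0.59941223 0.26183823 0.09      ]
[0.60870258 0.11586419 0.09      ]
[0.44214736 0.09604369 0.09      ]
[0.42582166 0.24758375 0.09      ]
[0.56174042 0.23101087 0.096     ]
[0.56355929 0.14568807 0.096     ]
[0.47885577 0.14357212 0.096     ]
[0.47692088 0.22558043 0.096     ]
[0.5249675  0.18570519 0.096     ]
st [ 0.60426541 -0.13999898  0.05      ]
st [ 0.5702571  -0.21530965  0.05      ]
st [ 0.47542346 -0.16836701  0.05      ]
st [ 0.52558665 -0.09617217  0.05      ]
```

View pics/crop0.png

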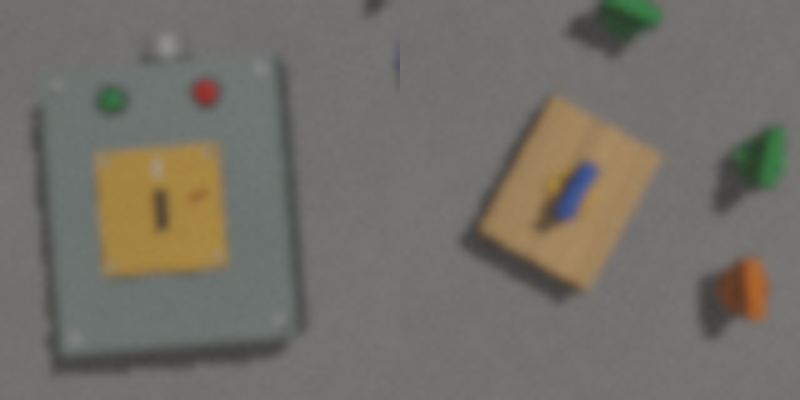

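```bash
cat >> h.py <<'E'
from scipy.spatial.transform import Rotation as Ro
def st(p=True):
    s=arm.get_state(); R=Ro.from_quat(s['orientation']).as_matrix()
    if p: print('t',s['time'],'p',s['ee_pos'].round(4),'x',R[:,0].round(3),'y',R[:,1].round(3),'yang',np.degrees(np.arctan2(R[1,1],R[0,1])).round(2),'F',s['wrist_force'].round(2),'M',s['torque'].round(3),'gap',round(s['finger_gap'],4),'q',s['joint_positions'].round(3))
    return s,R
E
python3 - <<'E'
from h import *
s,R=st()
d=load('wrist0');Rc=cv2.Rodrigues(d['rvec'])[0];c=-Rc.T@d['tvec']
print('cam in tool',R.T@(c-s['ee_pos']),'axes in tool\n',(R.T@Rc.T).round(3)); print('tool R\n',R.round(3))
print('joint6 sign: tool z',R[:,2])
E
```

```text
t 0.15 p [0.1936 0.541  0.2306] x [-0.001 -0.001 -1.   ] y [ 0.337  0.941 -0.001] yang 70.3 F [-0.41  1.08  0.24] M [-0.012  0.04   0.004] gap 0.0855 q [ 1.087  0.314  0.045  1.304 -0.     1.431]
cam in tool [-1.41499813e-01  6.25084083e-05 -7.23629364e-02] axes in tool
 [[-0.001 -0.289  0.957]
 [ 1.    -0.     0.001]
 [-0.     0.957  0.289]]
tool R
 [[-0.001  0.337  0.941]
 [-0.001  0.941 -0.337]
 [-1.    -0.001 -0.   ]]
joint6 sign: tool z [ 9.41479741e-01 -3.37069535e-01 -1.64045531e-04]
```

Request:
drive_tool --steps '[{"translation": [3.8, -4.9, 0], "dr": [0, 0, 3.5], "jaw": -1}, {"translation": [3.8, -4.9, 0], "dr": [0, 0, 3.5], "jaw": -1}, {"translation": [3.8, -4.9, 0], "dr": [0, 0, 3.5], "jaw": -1}, {"translation": [3.8, -4.9, 0], "dr": [0, 0, 3.5], "jaw": -1}, {"translation": [3.8, -4.9, 0], "dr": [0, 0, 3.5], "jaw": -1}, {"translation": [3.8, -4.9, 0], "dr": [0, 0, 3.5], "jaw": -1}, {"translation": [3.0, -4.9, 0], "dr": [0, 0, 3.5], "jaw": -1}, {"translation": [0, 0, 0], "jaw": -1}]'

```text
validation failed for argument at $.st...
```

```bash
python3 - <<'E'
from h import *
st(); grab('wrist','w1')
E
```

```text
t 0.15 p [0.1936 0.541  0.2306] x [-0.001 -0.001 -1.   ] y [ 0.337  0.941 -0.001] yang 70.3 F [-0.41  1.08  0.24] M [-0.012  0.04   0.004] gap 0.0855 q [ 1.087  0.314  0.045  1.304 -0.     1.431]
```

View pics/w1.png

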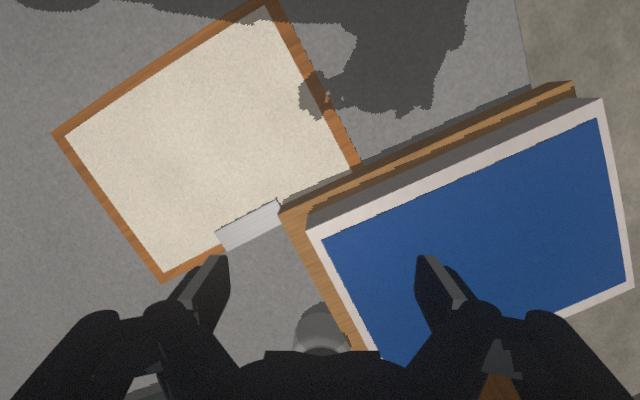

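The move was refused, so the arm is still at the start and the picture is unchanged. The last row left out "dr", so I'll give every field in every row.

Request:
drive_tool --steps '[{"translation": [3.8, -4.9, 0], "dr": [0, 0, 3.5], "jaw": -1}, {"translation": [3.8, -4.9, 0], "dr": [0, 0, 3.5], "jaw": -1}, {"translation": [3.8, -4.9, 0], "dr": [0, 0, 3.5], "jaw": -1}, {"translation": [3.8, -4.9, 0], "dr": [0, 0, 3.5], "jaw": -1}, {"translation": [3.8, -4.9, 0], "dr": [0, 0, 3.5], "jaw": -1}, {"translation": [3.8, -4.9, 0], "dr": [0, 0, 3.5], "jaw": -1}, {"translation": [3.0, -4.9, 0], "dr": [0, 0, 3.5], "jaw": -1}, {"translation": [0, 0, 0], "dr": [0, 0, 0], "jaw": -1}]'

```text
time: 1.2
ee_pos: [0.4538, 0.1952, 0.231]
orientation: [-0.028, 0.707, 0.027, 0.707]
wrist_force: [-0.6, -0.4, -0.3]
finger_gap: 0.0849
```

```bash
python3 - <<'E'
from h import *
st(); grab('wrist','w1')
E
```

```text
t 1.2 p [0.4538 0.1952 0.231 ] x [ 0. -0. -1.] y [-0.077  0.997 -0.   ] yang 94.43 F [-0.56 -0.39 -0.29] M [ 0.082 -0.001 -0.018] gap 0.0849 q [ 0.244  0.156 -0.158  1.257 -0.     0.167]
```

View pics/w1.png

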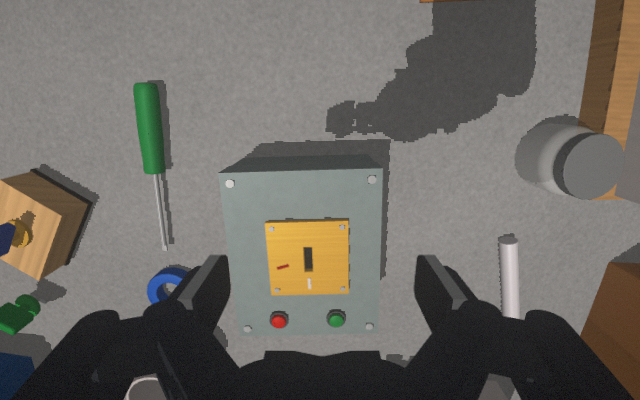

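The wrist view shows the grey station with its brass plate centred at about (308,257), and the dark vertical keyhole at (308,259). The stand is at the left edge. I'll find the slot, plate and station corners by masks.

```bash
cat >> h.py <<'E'
def platefind(d,verbose=1,win=None):
    im=cv2.cvtColor(d['pixels'],cv2.COLOR_RGB2HSV)
    m=cv2.inRange(im,(14,110,120),(32,255,255))
    if win is not None:
        w=np.zeros_like(m); u0,v0,u1,v1=win; w[v0:v1,u0:u1]=255; m&=w
    m=cv2.morphologyEx(m,cv2.MORPH_OPEN,np.ones((3,3)))
    cs,_=cv2.findContours(m,cv2.RETR_EXTERNAL,cv2.CHAIN_APPROX_NONE)
    c=max(cs,key=cv2.contourArea); hull=cv2.convexHull(c)
    q=cv2.approxPolyDP(hull,0.04*cv2.arcLength(hull,True),True)[:,0]
    fill=np.zeros_like(m); cv2.fillPoly(fill,[hull],255); fill=cv2.erode(fill,np.ones((7,7)))
    g=cv2.cvtColor(d['pixels'],cv2.COLOR_RGB2GRAY)
    dk=((g<85)&(fill>0)).astype(np.uint8)
    k,l,s,ce=cv2.connectedComponentsWithStats(dk)
    i=1+np.argmax(s[1:,4]); 
    sc,_=cv2.findContours((l==i).astype(np.uint8),cv2.RETR_EXTERNAL,cv2.CHAIN_APPROX_NONE)
    r=cv2.minAreaRect(sc[0])
    return q,ce[i],s[i],r,g
def onplane_rect(d,pts,z):
    P=np.array([plane(d,u,v,z)[:2] for u,v in pts])*1000
    return cv2.minAreaRect(P.astype(np.float32))
E
python3 - <<'E'
from h import *
d=load('w1')
q,c,s,r,g=platefind(d)
print(q,c,s,r); print('plate',[plane(d,*p,.096).round(4) for p in q.astype(float)]); print(np.mean([plane(d,*p,.096) for p in q.astype(float)],0)); print('slot',plane(d,*c,.096))
cv2.imwrite('pics/c1.png',cv2.resize(cv2.cvtColor(d['pixels'][215:300,260:355],cv2.COLOR_RGB2BGR),None,fx=6,fy=6,interpolation=cv2.INTER_NEAREST))
E
```

```text
[[348 221]
 [347 293]
 [271 294]
 [266 222]] [307.8125  258.01875] [304 248   8  22 160] ((307.5, 258.5), (21.0, 7.0), 90.0)
plate [array([0.4831, 0.2215, 0.096 ]), array([0.5596, 0.2284, 0.096 ]), array([0.5668, 0.1526, 0.096 ]), array([0.4899, 0.1458, 0.096 ])]
[0.52485405 0.18705228 0.096     ]
slot [0.52381974 0.18683643 0.096     ]
```

View pics/c1.png

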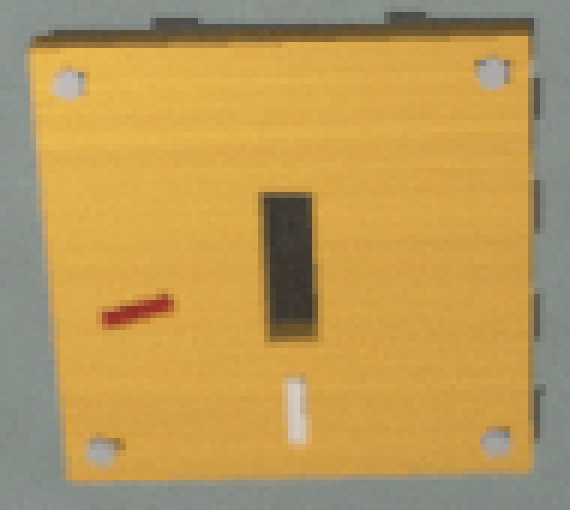

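Request:
drive_tool --steps '[{"translation": [0.4, -5.3, 0], "dr": [0, 0, -5.7], "jaw": -1}, {"translation": [0.4, -5.3, 0], "dr": [0, 0, -5.7], "jaw": -1}, {"translation": [0.4, -5.3, 0], "dr": [0, 0, -5.7], "jaw": -1}, {"translation": [0.4, -5.3, 0], "dr": [0, 0, -5.7], "jaw": -1}, {"translation": [0, 0, 0], "dr": [0, 0, 0], "jaw": -1}]'

```text
time: 1.88
ee_pos: [0.4679, -0.0151, 0.2312]
orientation: [0.112, 0.698, -0.112, 0.698]
wrist_force: [-0.6, 1.2, -0.0]
finger_gap: 0.0854
```

```bash
python3 - <<'E'
from h import *
st(); grab('wrist','w2')
E
```

```text
t 1.875 p [ 0.4679 -0.0151  0.2312] x [ 0. -0. -1.] y [ 0.313  0.95  -0.   ] yang 71.77 F [-0.55  1.17 -0.02] M [ 0.026 -0.032 -0.01 ] gap 0.0854 q [-0.204  0.107 -0.215  1.249 -0.     0.114]
```

Request:
drive_tool --steps '[{"translation": [0.8, -5.3, 0], "dr": [0, 0, -5.7], "jaw": -1}, {"translation": [0.8, -5.0, 0], "dr": [0, 0, -5.7], "jaw": -1}, {"translation": [0, 0, 0], "dr": [0, 0, 0], "jaw": -1}]'

```text
time: 2.3
ee_pos: [0.4846, -0.117, 0.2311]
orientation: [0.18, 0.684, -0.18, 0.684]
wrist_force: [-0.0, 0.5, -0.2]
finger_gap: 0.0849
```

```bash
python3 - <<'E'
from h import *
st(); grab('wrist','w3')
cv2.imwrite('pics/w23.png',np.hstack([cv2.resize(cv2.imread(f'pics/w{i}.png'),(400,250)) for i in (2,3)]))
E
```

```text
t 2.3 p [ 0.4846 -0.117   0.2311] x [ 0.  0. -1.] y [0.492 0.871 0.   ] yang 60.55 F [-0.05  0.54 -0.15] M [0.033 0.078 0.012] gap 0.0849 q [-0.398  0.165 -0.147  1.258  0.     0.116]
```

View pics/w2.png

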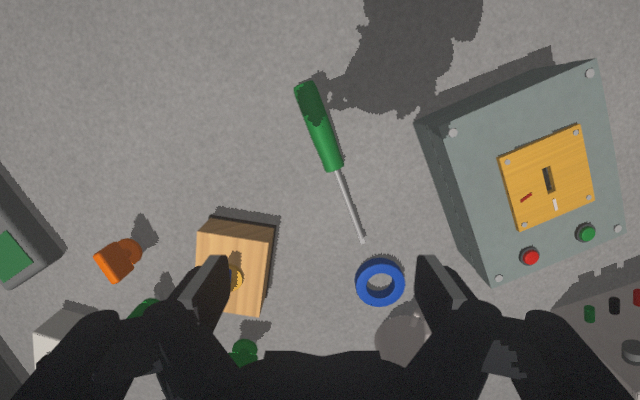

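View pics/w3.png

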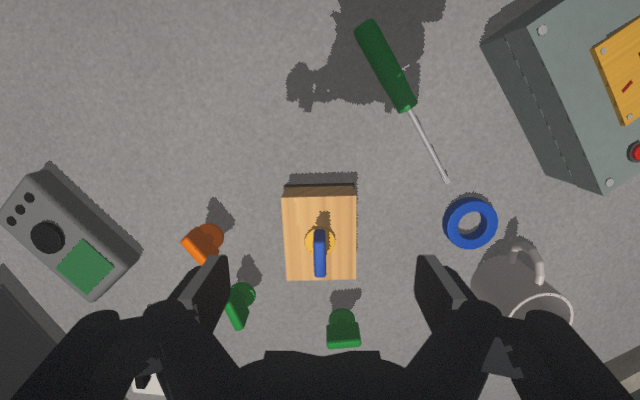

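In w3 the stand top spans (282,196) to (357,280), with the blue head at about (320,254) and the brass shoulder behind it at (320,240). In w2 the fingers hide the key, but it gives a second view of the lock with the slot at (548,180).

```bash
python3 - <<'E'
from h import *
d1=load('w1');d2=load('w2');d3=load('w3');t=load('top0');s=load('scene0')
q1,c1,_,_,_=platefind(d1);q2,c2,s2,r2,_=platefind(d2,win=(480,100,620,250))
print(q2,c2,s2); print('slot tri',tri((d1,308.3,259.3),(d2,*c2))); print('pl slot2',plane(d2,*c2,.096),plane(d1,308.3,259.3,.096))
# plate corners tri: order by match
P1=[plane(d1,*p,.096) for p in q1.astype(float)]
for p in q2.astype(float):
    X=plane(d2,*p,.096); i=np.argmin([np.linalg.norm(X-a) for a in P1]); print(X.round(4),P1[i].round(4),tri((d1,*q1[i].astype(float)),(d2,*p))[0].round(4))
hsv=cv2.cvtColor(d3['pixels'],cv2.COLOR_RGB2HSV)
m=cv2.inRange(hsv,(105,120,30),(128,255,255)); w=np.zeros_like(m); w[180:300,270:370]=255;m&=w
ys,xs=np.nonzero(m);print('blue',xs.min(),xs.max(),ys.min(),ys.max(),xs.mean(),ys.mean())
cs,_=cv2.findContours(m,0,1);c=max(cs,key=cv2.contourArea);print(cv2.minAreaRect(c))
wd=cv2.inRange(hsv,(8,60,120),(24,170,255));w[:]=0;w[180:300,260:380]=255;wd&=w
cs,_=cv2.findContours(wd,0,1);c=max(cs,key=cv2.contourArea);h=cv2.convexHull(c);q=cv2.approxPolyDP(h,.04*cv2.arcLength(h,True),True)[:,0];print('stand',q,[plane(d3,*p,.05).round(4) for p in q.astype(float)])
cv2.imwrite('pics/c3.png',cv2.resize(cv2.cvtColor(d3['pixels'][180:295,265:375],cv2.COLOR_RGB2BGR),None,fx=5,fy=5,interpolation=cv2.INTER_NEAREST))
print('head top tri',tri((d3,320,253),(t,364.3,207.9)))
E
```

```text
[[579 124]
 [593 195]
 [519 231]
 [497 159]] [547.28125   180.3046875] [542 168  13  25 128]
slot tri (array([0.52720409, 0.18736487, 0.09201987]), [np.float64(1.0409385527957906e-05), np.float64(1.0409385527961453e-05)])
pl slot2 [0.52537813 0.1848134  0.096     ] [0.52514965 0.18739179 0.096     ]
[0.4829 0.2201 0.096 ] [0.4831 0.2215 0.096 ] [0.4837 0.2217 0.094 ]
[0.5543 0.2278 0.096 ] [0.5596 0.2284 0.096 ] [0.5559 0.2277 0.0976]
[0.5672 0.1518 0.096 ] [0.5668 0.1526 0.096 ] [0.5678 0.1524 0.0948]
[0.491  0.1419 0.096 ] [0.4899 0.1458 0.096 ] [0.4927 0.1448 0.0899]
blue 314 325 241 276 319.4031007751938 258.39276485788116
((319.3800964355469, 258.4819030761719), (35.340904235839844, 10.797289848327637), 87.27368927001953)
stand [[355 195]
 [355 279]
 [287 280]
 [281 197]] [array([ 0.5188, -0.0954,  0.05  ]), array([ 0.6076, -0.1419,  0.05  ]), array([ 0.5703, -0.2106,  0.05  ]), array([ 0.4823, -0.1644,  0.05  ])]
head top tri (array([ 0.54232845, -0.15117229,  0.08930897]), [np.float64(0.00022446829611220409), np.float64(0.00022446829611207395)])
```

View pics/c3.png

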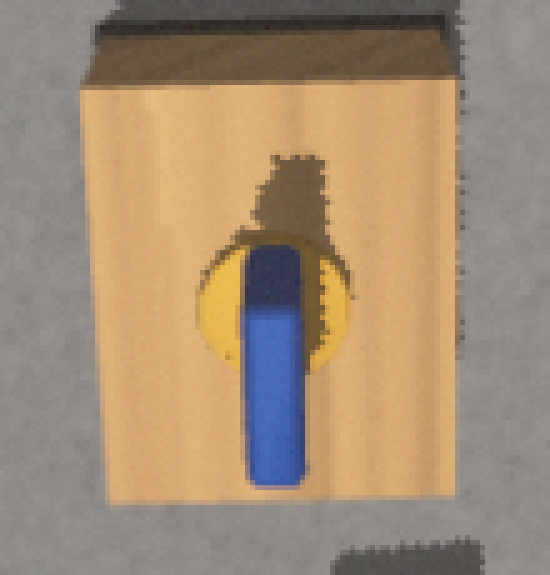

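```bash
python3 - <<'E'
from h import *
d3=load('w3');t=load('top0');s=load('scene0')
print('head top',plane(d3,319.9,259.8,.098),'ends',plane(d3,319.5,242.2,.098),plane(d3,320.5,277.5,.098))
print('disc',plane(d3,319.9,240.5,.056))
print('tri top',tri((d3,319.9,259.8),(t,364.3,207.6)),tri((d3,319.9,259.8),(s,271,222)))
st()
E
```

```text
head top [ 0.54489289 -0.15243868  0.098     ] ends [ 0.52874373 -0.14371477  0.098     ] [ 0.56188233 -0.16139881  0.098     ]
disc [ 0.54358651 -0.15191867  0.056     ]
tri top (array([ 0.54259773, -0.15051971,  0.10350034]), [np.float64(0.0005186630799401756), np.float64(0.0005186630799402616)]) (array([ 0.5423399 , -0.15001709,  0.10481008]), [np.float64(0.0008228626195257079), np.float64(0.0008228626195257617)])
t 2.35 p [ 0.484  -0.1156  0.231 ] x [-0.001  0.001 -1.   ] y [0.49  0.872 0.001] yang 60.67 F [ 0.47  0.45 -0.86] M [-0.018  0.004 -0.   ] gap 0.0855 q [-3.960e-01  1.640e-01 -1.480e-01  1.259e+00  1.000e-03  1.160e-01]
```

Request:
drive_tool --steps '[{"translation": [2.0, -1.2, -2.0], "dr": [0, 0, 1.0], "jaw": -1}, {"translation": [2.0, -1.2, -4.0], "dr": [0, 0, 0.5], "jaw": -1}, {"translation": [2.1, -1.2, -4.0], "dr": [0, 0, 0], "jaw": -1}, {"translation": [0, 0, 0], "dr": [0, 0, 0], "jaw": -0.2}, {"translation": [0, 0, 0], "dr": [0, 0, 0], "jaw": -0.2}]'

```text
time: 2.98
ee_pos: [0.5447, -0.1505, 0.1322]
orientation: [0.17, 0.687, -0.169, 0.686]
wrist_force: [0.6, -0.3, 0.1]
finger_gap: 0.0517
```

```bash
python3 - <<'E'
from h import *
st(); d=grab('wrist','w4'); st()
E
```

```text
t 2.975 p [ 0.5447 -0.1505  0.1322] x [-0.     0.001 -1.   ] y [0.465 0.885 0.   ] yang 62.27 F [ 0.63 -0.3   0.09] M [ 0.014 -0.006  0.009] gap 0.0517 q [-0.412  0.342 -0.161  1.068  0.     0.072]
t 3.025 p [ 0.5451 -0.1511  0.133 ] x [ 0.001 -0.    -1.   ] y [0.466 0.885 0.   ] yang 62.23 F [0.45 0.97 0.21] M [-0.019 -0.023  0.017] gap 0.0516 q [-0.413  0.341 -0.16   1.068  0.     0.072]
```

View pics/w4.png

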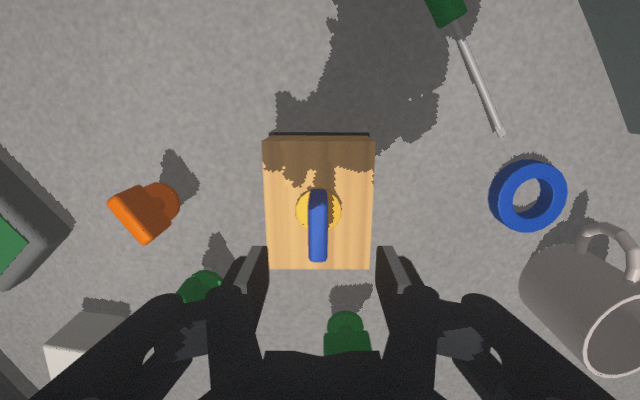

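The blue head is at about (317.5,228), nearly centred between the fingers. A green look-alike stands beyond the stand at (347,330). I'll check the offset before descending.

```bash
python3 - <<'E'
from h import *
d=load('w4')
hsv=cv2.cvtColor(d['pixels'],cv2.COLOR_RGB2HSV)
m=cv2.inRange(hsv,(105,120,30),(128,255,255)); w=np.zeros_like(m); w[180:275,290:350]=255;m&=w
cs,_=cv2.findContours(m,0,1);c=max(cs,key=cv2.contourArea);r=cv2.minAreaRect(c);print(r,cv2.boundingRect(c))
cv2.imwrite('pics/c4.png',cv2.resize(cv2.cvtColor(d['pixels'][175:275,265:375],cv2.COLOR_RGB2BGR),None,fx=5,fy=5,interpolation=cv2.INTER_NEAREST))
a,b=plane(d,318.5,191,.098),plane(d,317.5,261.5,.098);print(a,b,(a+b)/2,np.degrees(np.arctan2(*(b-a)[1::-1])), np.linalg.norm(b-a))
d3=load('w3'); print(tri((d,317.5,261.5),(d3,320.5,277.5)),tri((d,318.5,204),(d3,319.5,242.2)))
E
```

```text
((317.4999694824219, 231.5), (16.999996185302734, 56.99999237060547), 0.0) (309, 203, 18, 58)
[ 0.52194616 -0.14024619  0.098     ] [ 0.56119512 -0.16172926  0.098     ] [ 0.54157064 -0.15098773  0.098     ] -28.69425495514945 0.044743748843273354
(array([ 0.55879571, -0.16001046,  0.10366742]), [np.float64(0.0003298943374690785), np.float64(0.000329894337469045)]) (array([ 0.52917457, -0.14402675,  0.09682285]), [np.float64(5.198919564936131e-05), np.float64(5.198919564930577e-05)])
```

View pics/c4.png

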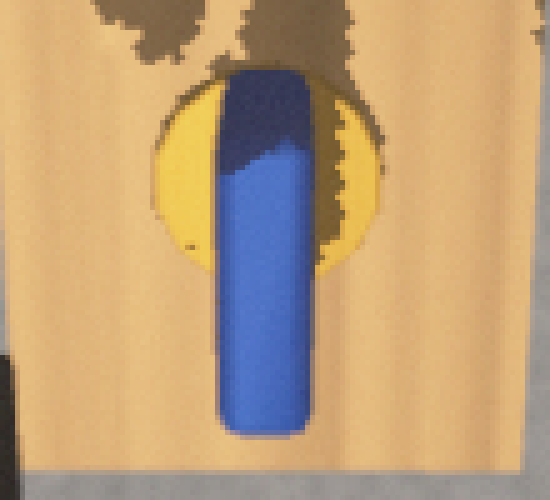

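Request:
drive_tool --steps '[{"translation": [0, -0.1, -3.4], "dr": [0, 0, 0], "jaw": -0.2}, {"translation": [0, 0, -3.3], "dr": [0, 0, 0], "jaw": -0.2}, {"translation": [0, 0, 0], "dr": [0, 0, 0], "jaw": -0.2}, {"translation": [0, 0, 0], "dr": [0, 0, 0], "jaw": 1}, {"translation": [0, 0, 0], "dr": [0, 0, 0], "jaw": 1}, {"translation": [0, 0, 0], "dr": [0, 0, 0], "jaw": 1}, {"translation": [0, 0, 0], "dr": [0, 0, 0], "jaw": 1}]' --newtons 40

```text
time: 3.9
ee_pos: [0.5462, -0.1541, 0.0664]
orientation: [0.17, 0.685, -0.171, 0.688]
wrist_force: [-0.7, 0.8, 7.7]
finger_gap: 0.011
```

```bash
python3 - <<'E'
from h import *
st(); d=grab('wrist','w5')
E
```

```text
t 3.9 p [ 0.5462 -0.1541  0.0664] x [ 0.003 -0.001 -1.   ] y [0.468 0.884 0.001] yang 62.11 F [-0.71  0.76  7.69] M [ 0.127  0.165 -0.035] gap 0.011 q [-0.417  0.398 -0.253  0.916  0.     0.07 ]
```

View pics/w5.png

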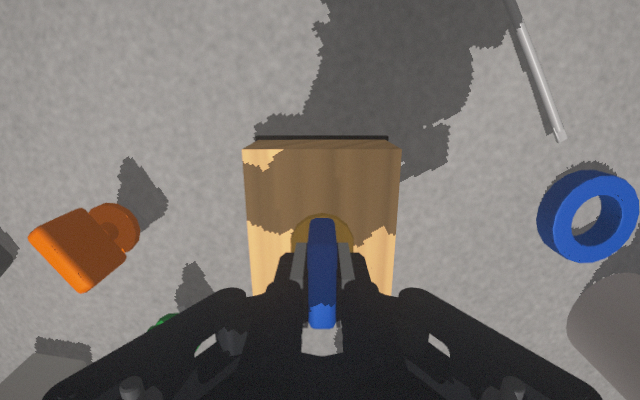

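Request:
drive_tool --steps '[{"translation": [0, 0, 1.0], "dr": [0, 0, 0], "jaw": 1}, {"translation": [0, 0, 2.5], "dr": [0, 0, 0], "jaw": 1}, {"translation": [0, 0, 4.0], "dr": [0, 0, 0], "jaw": 1}, {"translation": [0, 0, 5.5], "dr": [0, 0, 0], "jaw": 1}, {"translation": [0, 0, 0.5], "dr": [0, 0, 0], "jaw": 1}, {"translation": [0, 0, 0], "dr": [0, 0, 0], "jaw": 1}]'

```text
time: 4.7
ee_pos: [0.545, -0.1537, 0.2]
orientation: [0.17, 0.686, -0.171, 0.687]
wrist_force: [-0.5, 0.1, -1.0]
finger_gap: 0.0114
```

```bash
python3 - <<'E'
from h import *
st(); d=grab('wrist','w6')
E
```

```text
t 4.7 p [ 0.545  -0.1537  0.2   ] x [ 0.001 -0.    -1.   ] y [0.468 0.884 0.   ] yang 62.1 F [-0.52  0.06 -1.02] M [-0.038  0.025  0.015] gap 0.0114 q [-0.417  0.306 -0.041  1.222  0.     0.07 ]
```

View pics/w6.png

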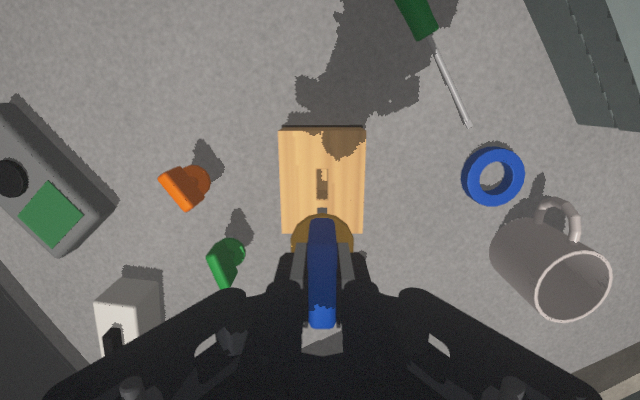

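The key is held at (322,270) and is out of the stand, whose slot now shows at (322,183). I'll record that position for the return.

```bash
python3 - <<'E'
from h import *
d=load('w6')
cv2.imwrite('pics/c6.png',cv2.resize(cv2.cvtColor(d['pixels'][120:260,262:382],cv2.COLOR_RGB2BGR),None,fx=4,fy=4,interpolation=cv2.INTER_NEAREST))
for p in ((322,168),(322,199),(322,183.5)): print(plane(d,*p,.05))
s,R=st(0); p=np.array([.5450,-.1535,.1995])
for off in (0,-.0012):
  print(proj(d,[p+np.array([.884,-.468,0])*off-np.array([0,0,.042])]))
E
```

```text
[ 0.53168445 -0.14581205  0.05      ]
[ 0.55821647 -0.15985191  0.05      ]
[ 0.54476385 -0.15273326  0.05      ]
[[321.37490695 226.05569613]]
[[321.37415701 224.24263726]]
```

View pics/c6.png

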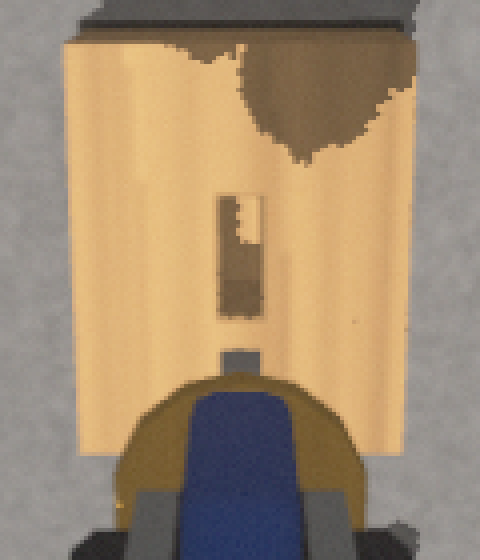

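Request:
drive_tool --steps '[{"translation": [-0.25, 4.85, 0], "dr": [0, 0, 4.7], "jaw": 1}, {"translation": [-0.25, 4.85, 0], "dr": [0, 0, 4.7], "jaw": 1}, {"translation": [-0.25, 4.85, 0], "dr": [0, 0, 4.7], "jaw": 1}, {"translation": [-0.25, 4.85, 0], "dr": [0, 0, 4.7], "jaw": 1}, {"translation": [-0.25, 4.85, 0], "dr": [0, 0, 4.7], "jaw": 1}, {"translation": [-0.25, 4.85, 0], "dr": [0, 0, 4.7], "jaw": 1}, {"translation": [-0.3, 4.9, 0], "dr": [0, 0, 4.7], "jaw": 1}, {"translation": [0, 0, 0], "dr": [0, 0, 0], "jaw": 1}]'

```text
time: 5.75
ee_pos: [0.525, 0.1892, 0.1972]
orientation: [-0.033, 0.708, 0.033, 0.705]
wrist_force: [-0.1, -0.1, -0.9]
finger_gap: 0.0116
```

```bash
python3 - <<'E'
from h import *
st(); d=grab('wrist','w7')
E
```

```text
t 5.75 p [0.525  0.1892 0.1972] x [-0.004 -0.    -1.   ] y [-0.092  0.996  0.   ] yang 95.3 F [-0.1  -0.13 -0.92] M [ 0.009 -0.006 -0.006] gap 0.0116 q [ 2.020e-01  2.950e-01 -6.300e-02  1.217e+00  1.000e-03  1.090e-01]
```

View pics/w7.png

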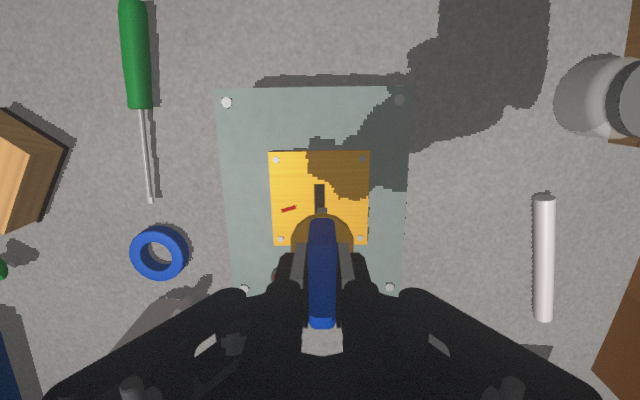

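The slot's near part shows at about (319,195) with the key's bit just in front of it. I'll measure both in the same picture.

```bash
python3 - <<'E'
from h import *
d=load('w7')
cv2.imwrite('pics/c7.png',cv2.resize(cv2.cvtColor(d['pixels'][140:260,260:380],cv2.COLOR_RGB2BGR),None,fx=5,fy=5,interpolation=cv2.INTER_NEAREST))
E
```

```text
(no output)
```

View pics/c7.png

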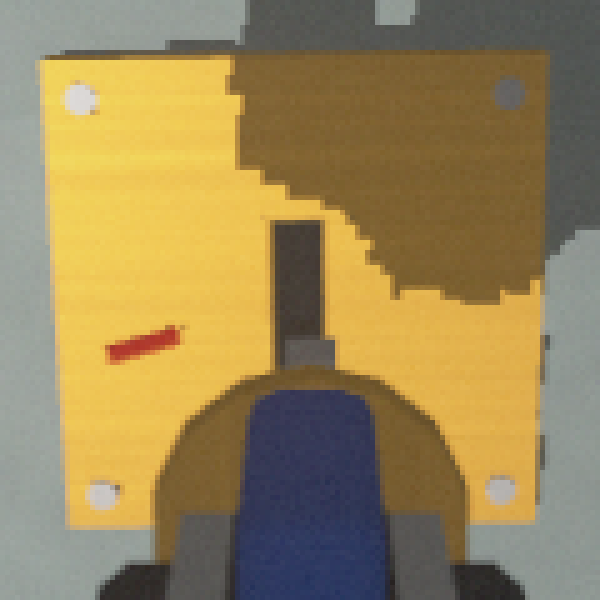

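```bash
python3 - <<'E'
from h import *
d=load('w7')
a=np.radians(5.1);ex=np.array([np.cos(a),np.sin(a)]);ey=np.array([-ex[1],ex[0]])
def f(P): return (np.array([P[:2]@ex,P[:2]@ey])*1000).round(2)
for z in (.154,.156,.158): print('bit near',f(plane(d,322,207.6,z)),f(plane(d,317,207.6,z)),f(plane(d,327,207.6,z)))
print('slot near',f(plane(d,319.4,184,.096)),f(plane(d,314,184,.096)),f(plane(d,324.8,184,.096)))
q=[(268,151),(369.6,150),(367,244.5),(273.2,245)]
Q=[plane(d,*p,.096) for p in q];print([f(x) for x in Q],f(np.mean(Q,0)), 'edge angle',np.degrees(np.arctan2(*(Q[3]-Q[0])[1::-1])),np.degrees(np.arctan2(*(Q[2]-Q[1])[1::-1])))
d1=load('w1');print('w1 slot',[f(plane(d1,*p,.096)) for p in ((308.2,247),(303.7,259),(313,259),(308.5,272))])
print('tcp cmd',f(np.array([.5264,.187])),f(st(0)[0]['ee_pos']))
# slot edge direction in w7
for u,v in((314,184),(315.2,212)): print(f(plane(d,u,v,.096)))
E
```

```text
bit near [527.73 141.53] [527.74 138.47] [527.72 144.58]
bit near [527.08 141.52] [527.09 138.5 ] [527.07 144.54]
bit near [526.44 141.51] [526.45 138.53] [526.43 144.5 ]
slot near [527.05 139.58] [527.06 135.34] [527.04 143.81]
[array([501.26, 100.31]), array([500.24, 177.8 ]), array([578.66, 179.28]), array([579.37, 101.17])] [539.88 139.64] edge angle 5.729844077732238 6.177044710279362
w1 slot [array([526.74, 140.19]), array([539.36, 135.55]), array([539.46, 144.5 ]), array([553.52, 139.82])]
tcp cmd [540.94 139.47] [539.96 140.16]
[527.06 135.34]
[550.23 136.23]
```

Both are measured in one picture: the bit is 1.8 mm off in y and 1.0 mm off in x from the slot. I'll correct that, descend to about 8 mm above the plate and look again.

Request:
drive_tool --steps '[{"translation": [0.12, -0.17, -1.7], "dr": [0, 0, 0], "jaw": 1}, {"translation": [0, 0, -2.0], "dr": [0, 0, 0], "jaw": 1}, {"translation": [0, 0, -1.5], "dr": [0, 0, 0], "jaw": 1}, {"translation": [0, 0, 0], "dr": [0, 0, 0], "jaw": 1}, {"translation": [0, 0, 0], "dr": [0, 0, 0], "jaw": 1}]'

```text
time: 6.42
ee_pos: [0.5283, 0.1843, 0.1477]
orientation: [-0.031, 0.706, 0.031, 0.707]
wrist_force: [0.7, 1.0, -0.2]
finger_gap: 0.0114
```

```bash
python3 - <<'E'
from h import *
st(); d=grab('wrist','w8')
cv2.imwrite('pics/c8.png',cv2.resize(cv2.cvtColor(d['pixels'][150:270,240:400],cv2.COLOR_RGB2BGR),None,fx=5,fy=5,interpolation=cv2.INTER_NEAREST))
E
```

```text
t 6.425 p [0.5283 0.1843 0.1477] x [ 0.  0. -1.] y [-0.086  0.996  0.   ] yang 94.96 F [ 0.73  0.98 -0.23] M [ 0.015 -0.041 -0.027] gap 0.0114 q [ 0.192  0.321 -0.151  1.098  0.     0.106]
```

View pics/c8.png

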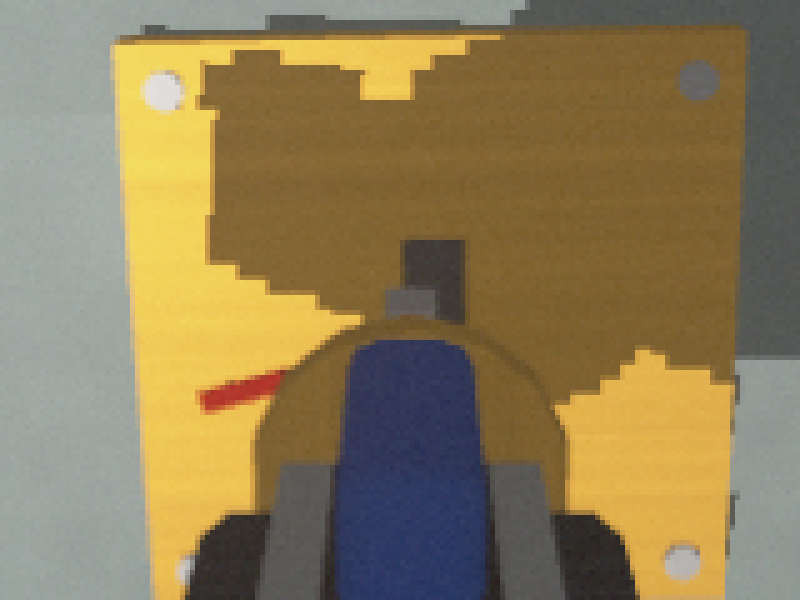

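```bash
cat >> h.py <<'E'
A5=np.radians(5.1);EX=np.array([np.cos(A5),np.sin(A5)]);EY=np.array([-EX[1],EX[0]])
def f(P): return (np.array([P[:2]@EX,P[:2]@EY])*1000).round(2)
E
python3 - <<'E'
from h import *
d=load('w8')
for z in (.1035,.106): print('bit near',f(plane(d,322.1,208,z)),f(plane(d,316.8,208,z)),f(plane(d,327.4,208,z)))
print('slot near',f(plane(d,326.6,198,.096)),f(plane(d,320.2,198,.096)),f(plane(d,333,198,.096)))
q=[(263,158),(389.3,156),(270.6,269),(385.2,269)]
Q=[plane(d,*p,.096) for p in q];print([f(x) for x in Q], 'edge angle',np.degrees(np.arctan2(*(Q[2]-Q[0])[1::-1])),np.degrees(np.arctan2(*(Q[3]-Q[1])[1::-1])), np.degrees(np.arctan2(*(Q[1]-Q[0])[1::-1])))
Rc=cv2.Rodrigues(d['rvec'])[0]; print('cam x dir', np.degrees(np.arctan2(Rc[0,1],Rc[0,0])))
st()
E
```

```text
bit near [531.31 136.51] [531.3  133.26] [531.31 139.76]
bit near [530.48 136.51] [530.47 133.3 ] [530.49 139.71]
slot near [527.13 139.38] [527.12 135.33] [527.14 143.42]
[array([501.55, 100.49]), array([500.5, 177.6]), array([577.42, 101.36]), array([577.69, 179.45])] edge angle 5.759690132583777 6.465738285444984 95.88129141928341
cam x dir 94.96348062930412
t 6.475 p [0.5286 0.1845 0.148 ] x [ 0.001  0.    -1.   ] y [-0.087  0.996  0.   ] yang 94.97 F [-0.2  -0.09 -0.26] M [-0.007  0.067  0.068] gap 0.0115 q [ 0.192  0.321 -0.151  1.098  0.     0.106]
```

The earlier picture was taken while the arm was still settling. The slot position agrees (527.1, 139.4), so I'll correct by (-2.8, +2.7) mm, wait longer and recheck.

Request:
drive_tool --steps '[{"translation": [-0.28, 0.27, 0], "dr": [0, 0, 0.7], "jaw": 1}, {"translation": [0, 0, 0], "dr": [0, 0, 0], "jaw": 1}, {"translation": [0, 0, 0], "dr": [0, 0, 0], "jaw": 1}, {"translation": [0, 0, 0], "dr": [0, 0, 0], "jaw": 1}]'

```text
time: 6.98
ee_pos: [0.5253, 0.1875, 0.1474]
orientation: [-0.035, 0.706, 0.035, 0.706]
wrist_force: [0.1, 0.1, -1.0]
finger_gap: 0.0116
```

```bash
python3 - <<'E'
from h import *
st(); d=grab('wrist','w9')
cv2.imwrite('pics/c9.png',cv2.resize(cv2.cvtColor(d['pixels'][150:270,240:400],cv2.COLOR_RGB2BGR),None,fx=5,fy=5,interpolation=cv2.INTER_NEAREST))
E
```

```text
t 6.975 p [0.5253 0.1875 0.1474] x [ 0.  0. -1.] y [-0.099  0.995  0.   ] yang 95.71 F [ 0.06  0.09 -0.98] M [-0.011  0.004 -0.071] gap 0.0116 q [ 0.199  0.318 -0.156  1.096  0.     0.099]
```

View pics/c9.png

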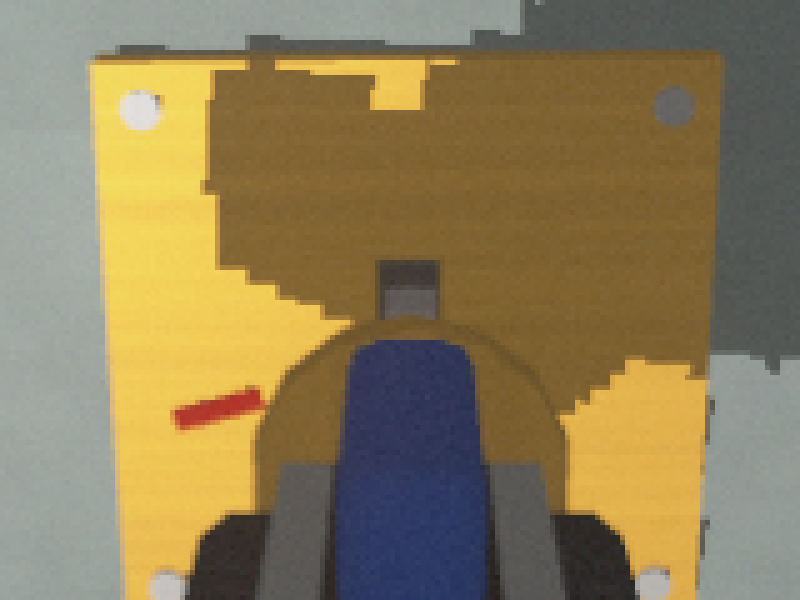

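```bash
python3 - <<'E'
from h import *
d=load('w9')
for z in (.1035,.105,.106): print('bit near',f(plane(d,322.1,208,z)))
print('slot near',f(plane(d,321.6,202,.096)))
E
```

```text
bit near [528.45 139.75]
bit near [527.96 139.74]
bit near [527.63 139.73]
slot near [526.92 139.43]
```

Request:
drive_tool --steps '[{"translation": [0, -0.03, -0.3], "dr": [0, 0, 0], "jaw": 1}, {"translation": [0, 0, -0.3], "dr": [0, 0, 0], "jaw": 1}, {"translation": [0, 0, -0.3], "dr": [0, 0, 0], "jaw": 1}, {"translation": [0, 0, -0.1], "dr": [0, 0, 0], "jaw": 1}, {"translation": [0, 0, -0.1], "dr": [0, 0, 0], "jaw": 1}, {"translation": [0, 0, -0.1], "dr": [0, 0, 0], "jaw": 1}]'

```text
time: 7.78
ee_pos: [0.5255, 0.1871, 0.1354]
orientation: [-0.035, 0.706, 0.035, 0.706]
wrist_force: [1.0, 0.1, 0.4]
finger_gap: 0.0113
```

Request:
drive_tool --steps '[{"translation": [0, 0, -0.1], "dr": [0, 0, 0], "jaw": 1}, {"translation": [0, 0, 0], "dr": [0, 0, 0], "jaw": 1}]'

```text
time: 8.02
ee_pos: [0.5256, 0.1871, 0.1344]
orientation: [-0.035, 0.706, 0.035, 0.706]
wrist_force: [0.4, -0.4, 0.2]
finger_gap: 0.0112
```

The tip is about 3.5 mm in with no force.

Request:
drive_tool --steps '[{"translation": [0, 0, -0.2], "dr": [0, 0, 0], "jaw": 1}, {"translation": [0, 0, -0.2], "dr": [0, 0, 0], "jaw": 1}, {"translation": [0, 0, -0.2], "dr": [0, 0, 0], "jaw": 1}, {"translation": [0, 0, -0.2], "dr": [0, 0, 0], "jaw": 1}, {"translation": [0, 0, 0], "dr": [0, 0, 0], "jaw": 1}]'

```text
time: 8.65
ee_pos: [0.5254, 0.1871, 0.1261]
orientation: [-0.035, 0.706, 0.035, 0.706]
wrist_force: [2.3, 1.2, -0.9]
finger_gap: 0.0111
```

Request:
drive_tool --steps '[{"translation": [0, 0, -0.2], "dr": [0, 0, 0], "jaw": 1}, {"translation": [0, 0, -0.2], "dr": [0, 0, 0], "jaw": 1}, {"translation": [0, 0, -0.2], "dr": [0, 0, 0], "jaw": 1}, {"translation": [0, 0, -0.2], "dr": [0, 0, 0], "jaw": 1}, {"translation": [0, 0, 0], "dr": [0, 0, 0], "jaw": 1}]'

```text
time: 9.28
ee_pos: [0.5254, 0.1871, 0.1182]
orientation: [-0.035, 0.706, 0.035, 0.706]
wrist_force: [3.6, -0.2, -1.3]
finger_gap: 0.0115
```

```bash
python3 - <<'E'
from h import *
st()
E
```

```text
t 9.275 p [0.5254 0.1871 0.1182] x [ 0.  0. -1.] y [-0.099  0.995  0.   ] yang 95.7 F [ 3.6  -0.24 -1.34] M [ 0.117 -0.856  0.023] gap 0.0115 q [ 0.198  0.339 -0.203  1.029  0.     0.099]
```

A side force Fx of +3.6 N has appeared, so I'll ease +x slightly and then continue to the shoulder.

Request:
drive_tool --steps '[{"translation": [0.06, 0.01, 0], "dr": [0, 0, 0], "jaw": 1}, {"translation": [0, 0, -0.1], "dr": [0, 0, 0], "jaw": 1}, {"translation": [0, 0, -0.1], "dr": [0, 0, 0], "jaw": 1}, {"translation": [0, 0, -0.1], "dr": [0, 0, 0], "jaw": 1}, {"translation": [0, 0, 0], "dr": [0, 0, 0], "jaw": 1}]'

```text
time: 9.9
ee_pos: [0.5256, 0.1872, 0.1151]
orientation: [-0.035, 0.706, 0.035, 0.706]
wrist_force: [1.8, -0.0, 0.1]
finger_gap: 0.0111
```

Request:
drive_tool --steps '[{"translation": [0, 0, -0.1], "dr": [0, 0, 0], "jaw": 1}, {"translation": [0, 0, -0.1], "dr": [0, 0, 0], "jaw": 1}, {"translation": [0, 0, 0], "dr": [0, 0, 0], "jaw": 1}]'

```text
time: 10.28
ee_pos: [0.5256, 0.1872, 0.1131]
orientation: [-0.035, 0.706, 0.035, 0.706]
wrist_force: [1.7, -0.2, -0.6]
finger_gap: 0.0115
```

Request:
drive_tool --steps '[{"translation": [0, 0, -0.1], "dr": [0, 0, 0], "jaw": 1}, {"translation": [0, 0, 0], "dr": [0, 0, 0], "jaw": 1}]'

```text
time: 10.52
ee_pos: [0.5257, 0.1872, 0.1124]
orientation: [-0.035, 0.706, 0.035, 0.706]
wrist_force: [0.6, 0.2, 1.3]
finger_gap: 0.0114
```

Request:
drive_tool --steps '[{"translation": [0, 0, -0.1], "dr": [0, 0, 0], "jaw": 1}, {"translation": [0, 0, 0], "dr": [0, 0, 0], "jaw": 1}]'

```text
time: 10.78
ee_pos: [0.5258, 0.1872, 0.1124]
orientation: [-0.035, 0.706, 0.035, 0.706]
wrist_force: [-1.7, 0.1, 7.1]
finger_gap: 0.0114
```

The key is seated: z stops at 0.1124 (expected about 0.112) with 7 N on the shoulder. I'll ease the pressure and start turning clockwise.

Request:
drive_tool --steps '[{"translation": [0, 0, 0.07], "dr": [0, 0, -3], "jaw": 1}, {"translation": [0, 0, 0], "dr": [0, 0, -4], "jaw": 1}, {"translation": [0, 0, 0], "dr": [0, 0, -4], "jaw": 1}, {"translation": [0, 0, 0], "dr": [0, 0, -4], "jaw": 1}, {"translation": [0, 0, 0], "dr": [0, 0, 0], "jaw": 1}]'

```text
time: 11.4
ee_pos: [0.5259, 0.1869, 0.1124]
orientation: [0.057, 0.705, -0.057, 0.705]
wrist_force: [-1.3, -2.1, 5.1]
finger_gap: 0.0111
```

```bash
python3 - <<'E'
from h import *
st(); d=grab('wrist','w10')
E
```

```text
t 11.4 p [0.5259 0.1869 0.1124] x [ 0. -0. -1.] y [ 0.161  0.987 -0.   ] yang 80.73 F [-1.25 -2.14  5.14] M [-0.287  0.078 -0.035] gap 0.0111 q [ 0.198  0.344 -0.21   1.016 -0.     0.36 ]
```

View pics/w10.png

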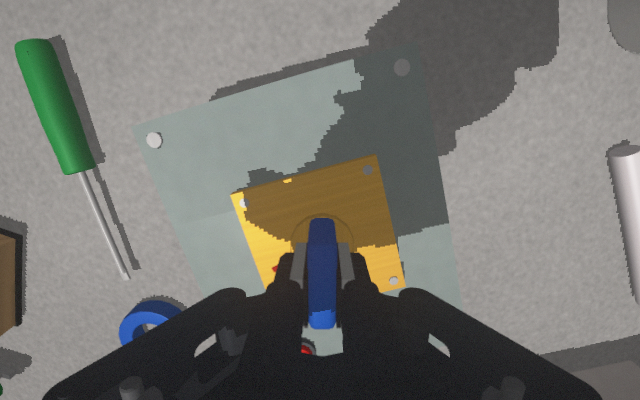

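The shoulder is flush on the plate and the key has turned 15° freely. I'll continue.

Request:
drive_tool --steps '[{"translation": [0, 0, 0.02], "dr": [0, 0, -4], "jaw": 1}, {"translation": [0, 0, 0], "dr": [0, 0, -4], "jaw": 1}, {"translation": [0, 0, 0], "dr": [0, 0, -4], "jaw": 1}, {"translation": [0, 0, 0], "dr": [0, 0, -4], "jaw": 1}, {"translation": [0, 0, 0], "dr": [0, 0, -4], "jaw": 1}, {"translation": [0, 0, 0], "dr": [0, 0, -4], "jaw": 1}, {"translation": [0, 0, 0], "dr": [0, 0, -4], "jaw": 1}, {"translation": [0, 0, 0], "dr": [0, 0, 0], "jaw": 1}]'

```text
time: 12.45
ee_pos: [0.5256, 0.1864, 0.1124]
orientation: [0.225, 0.67, -0.227, 0.67]
wrist_force: [-0.5, -3.1, 4.3]
finger_gap: 0.0113
```

```bash
python3 - <<'E'
from h import *
st()
E
```

```text
t 12.45 p [0.5256 0.1864 0.1124] x [-0.    -0.002 -1.   ] y [ 0.606  0.796 -0.001] yang 52.72 F [-0.48 -3.15  4.31] M [-0.754  0.201  0.033] gap 0.0113 q [ 1.980e-01  3.440e-01 -2.110e-01  1.017e+00 -1.000e-03  8.480e-01]
```

Request:
drive_tool --steps '[{"translation": [0, 0, 0], "dr": [0, 0, -4], "jaw": 1}, {"translation": [0, 0, 0], "dr": [0, 0, -4], "jaw": 1}, {"translation": [0, 0, 0], "dr": [0, 0, -4], "jaw": 1}, {"translation": [0, 0, 0], "dr": [0, 0, -4], "jaw": 1}, {"translation": [0, 0, 0], "dr": [0, 0, -4], "jaw": 1}, {"translation": [0, 0, 0], "dr": [0, 0, -4], "jaw": 1}, {"translation": [0, 0, 0], "dr": [0, 0, 0], "jaw": 1}]'

```text
time: 13.32
ee_pos: [0.5251, 0.1861, 0.1124]
orientation: [0.36, 0.608, -0.361, 0.608]
wrist_force: [-1.0, -5.0, 6.3]
finger_gap: 0.0115
```

```bash
python3 - <<'E'
from h import *
st()
E
```

```text
t 13.325 p [0.5251 0.1861 0.1124] x [-0.001 -0.002 -1.   ] y [ 0.877  0.48  -0.002] yang 28.71 F [-0.96 -5.    6.28] M [-0.958  0.397  0.013] gap 0.0115 q [ 0.198  0.344 -0.211  1.018 -0.002  1.267]
```

Request:
drive_tool --steps '[{"translation": [0, -0.06, 0.02], "dr": [0, 0, -3], "jaw": 1}, {"translation": [0, 0, 0], "dr": [0, 0, -3], "jaw": 1}, {"translation": [0, 0, 0], "dr": [0, 0, -2], "jaw": 1}, {"translation": [0, 0, 0], "dr": [0, 0, 0], "jaw": 1}]'

```text
time: 13.82
ee_pos: [0.525, 0.1859, 0.1124]
orientation: [0.401, 0.582, -0.403, 0.582]
wrist_force: [-2.5, -2.3, 5.5]
finger_gap: 0.0113
```

```bash
python3 - <<'E'
from h import *
st()
E
```

```text
t 13.825 p [0.525  0.1859 0.1124] x [-0.001 -0.001 -1.   ] y [ 0.935  0.354 -0.002] yang 20.75 F [-2.53 -2.34  5.46] M [-0.673  0.373  0.064] gap 0.0113 q [ 1.970e-01  3.430e-01 -2.110e-01  1.018e+00 -1.000e-03  1.405e+00]
```

Request:
drive_tool --steps '[{"translation": [0, 0, 0], "dr": [0, 0, -2], "jaw": 1}, {"translation": [0, 0, 0], "dr": [0, 0, -1], "jaw": 1}, {"translation": [0, 0, 0], "dr": [0, 0, 0], "jaw": 1}]'

```text
time: 14.2
ee_pos: [0.5249, 0.1859, 0.1124]
orientation: [0.416, 0.571, -0.418, 0.571]
wrist_force: [-1.3, -2.8, 5.6]
finger_gap: 0.0113
```

```bash
python3 - <<'E'
from h import *
st()
E
```

```text
t 14.2 p [0.5249 0.1859 0.1124] x [-0.002 -0.002 -1.   ] y [ 0.952  0.305 -0.002] yang 17.76 F [-1.29 -2.78  5.64] M [-0.676  0.465  0.045] gap 0.0113 q [ 1.970e-01  3.430e-01 -2.110e-01  1.018e+00 -1.000e-03  1.458e+00]
```

Request:
drive_tool --steps '[{"translation": [0, 0, 0], "dr": [0, 0, -1.5], "jaw": 1}, {"translation": [0, 0, 0], "dr": [0, 0, 0], "jaw": 1}]'

```text
time: 14.45
ee_pos: [0.5248, 0.1859, 0.1124]
orientation: [0.423, 0.566, -0.425, 0.566]
wrist_force: [-2.7, -2.2, 5.5]
finger_gap: 0.0117
```

```bash
python3 - <<'E'
from h import *
st()
E
```

```text
t 14.45 p [0.5248 0.1859 0.1124] x [-0.002 -0.002 -1.   ] y [ 0.96   0.28  -0.002] yang 16.26 F [-2.7  -2.21  5.48] M [-0.641  0.487  0.061] gap 0.0117 q [ 1.970e-01  3.430e-01 -2.110e-01  1.018e+00 -1.000e-03  1.484e+00]
```

Request:
drive_tool --steps '[{"translation": [0, 0, 0], "dr": [0, 0, -1.5], "jaw": 1}, {"translation": [0, 0, 0], "dr": [0, 0, 0], "jaw": 1}]'

```text
time: 14.7
ee_pos: [0.5248, 0.1858, 0.1124]
orientation: [0.431, 0.56, -0.432, 0.56]
wrist_force: [-2.3, -2.6, 5.7]
finger_gap: 0.012
```

```bash
python3 - <<'E'
from h import *
st(); grab('wrist','w11')
E
```

```text
t 14.7 p [0.5248 0.1858 0.1124] x [-0.002 -0.002 -1.   ] y [ 0.967  0.255 -0.002] yang 14.77 F [-2.28 -2.62  5.7 ] M [-0.694  0.508  0.232] gap 0.012 q [ 1.970e-01  3.430e-01 -2.110e-01  1.018e+00 -1.000e-03  1.510e+00]
```

View pics/w11.png

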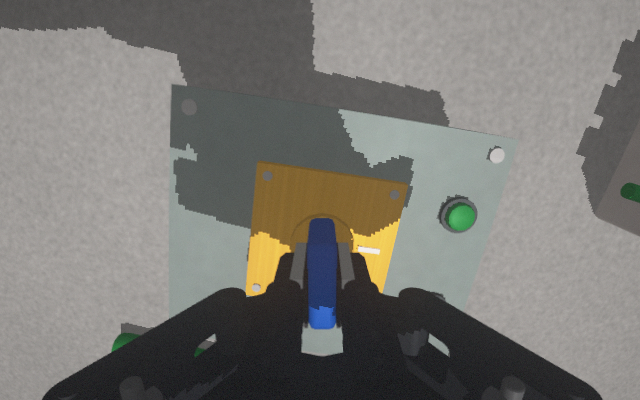

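Mz rose from about 0.05 to 0.23 N m at 81°, which is 75° plus the play, so the key is at the stop. In the picture the key is seated and lies along the plate's y. I'll turn back home now.

Request:
drive_tool --steps '[{"translation": [0, 0, 0], "dr": [0, 0, 4], "jaw": 1}, {"translation": [0, 0, 0], "dr": [0, 0, 5], "jaw": 1}, {"translation": [0, 0, 0], "dr": [0, 0, 5], "jaw": 1}, {"translation": [0, 0, 0], "dr": [0, 0, 5], "jaw": 1}, {"translation": [0, 0, 0], "dr": [0, 0, 5], "jaw": 1}, {"translation": [0, 0, 0], "dr": [0, 0, 5], "jaw": 1}, {"translation": [0, 0, 0], "dr": [0, 0, 5], "jaw": 1}, {"translation": [0, 0, 0], "dr": [0, 0, 5], "jaw": 1}, {"translation": [0, 0.02, 0], "dr": [0, 0, 5], "jaw": 1}, {"translation": [0, 0, 0], "dr": [0, 0, 0], "jaw": 1}]'

```text
time: 16.0
ee_pos: [0.526, 0.1865, 0.1124]
orientation: [0.191, 0.681, -0.191, 0.681]
wrist_force: [0.0, -1.5, 2.8]
finger_gap: 0.0117
```

```bash
python3 - <<'E'
from h import *
st()
E
```

```text
t 16.0 p [0.526  0.1865 0.1124] x [ 0. -0. -1.] y [ 0.52   0.854 -0.   ] yang 58.68 F [ 0.03 -1.47  2.77] M [-0.45  -0.186  0.03 ] gap 0.0117 q [ 0.197  0.344 -0.21   1.016 -0.     0.744]
```

Request:
drive_tool --steps '[{"translation": [0, 0.02, 0], "dr": [0, 0, 5], "jaw": 1}, {"translation": [0, 0, 0], "dr": [0, 0, 5], "jaw": 1}, {"translation": [0, 0, 0], "dr": [0, 0, 5], "jaw": 1}, {"translation": [0, 0.02, 0], "dr": [0, 0, 5], "jaw": 1}, {"translation": [0, 0, 0], "dr": [0, 0, 5], "jaw": 1}, {"translation": [0, 0, 0], "dr": [0, 0, 5], "jaw": 1}, {"translation": [0, 0, 0], "dr": [0, 0, 4], "jaw": 1}, {"translation": [0, 0, 0], "dr": [0, 0, 3], "jaw": 1}, {"translation": [0, 0, 0], "dr": [0, 0, 0], "jaw": 1}]'

```text
time: 17.12
ee_pos: [0.5261, 0.1875, 0.1124]
orientation: [-0.034, 0.706, 0.035, 0.706]
wrist_force: [1.2, 1.4, 1.4]
finger_gap: 0.0112
```

```bash
python3 - <<'E'
from h import *
st()
E
```

```text
t 17.125 p [0.5261 0.1875 0.1124] x [ 0.     0.001 -1.   ] y [-0.098  0.995  0.001] yang 95.63 F [1.18 1.44 1.4 ] M [ 0.022 -0.286 -0.007] gap 0.0112 q [ 1.980e-01  3.440e-01 -2.100e-01  1.016e+00  1.000e-03  1.000e-01]
```

Request:
drive_tool --steps '[{"translation": [0, 0, 0], "dr": [0, 0, 2.5], "jaw": 1}, {"translation": [0, 0, 0], "dr": [0, 0, 2], "jaw": 1}, {"translation": [0, 0, 0], "dr": [0, 0, 0], "jaw": 1}]'

```text
time: 17.5
ee_pos: [0.526, 0.1875, 0.1125]
orientation: [-0.062, 0.704, 0.063, 0.704]
wrist_force: [1.5, 2.0, 1.1]
finger_gap: 0.0114
```

```bash
python3 - <<'E'
from h import *
st()
E
```

```text
t 17.5 p [0.526  0.1875 0.1125] x [ 0.     0.001 -1.   ] y [-0.177  0.984  0.001] yang 100.17 F [1.49 2.03 1.11] M [ 0.282 -0.357 -0.011] gap 0.0114 q [ 1.980e-01  3.440e-01 -2.100e-01  1.016e+00  1.000e-03  2.100e-02]
```

Request:
drive_tool --steps '[{"translation": [0, 0, 0], "dr": [0, 0, 1.5], "jaw": 1}, {"translation": [0, 0, 0], "dr": [0, 0, 0], "jaw": 1}]'

```text
time: 17.75
ee_pos: [0.526, 0.1875, 0.1125]
orientation: [-0.072, 0.703, 0.072, 0.704]
wrist_force: [1.8, 1.6, 0.8]
finger_gap: 0.0113
```

```bash
python3 - <<'E'
from h import *
st()
E
```

```text
t 17.75 p [0.526  0.1875 0.1125] x [ 0.     0.001 -1.   ] y [-0.203  0.979  0.001] yang 101.71 F [1.78 1.63 0.77] M [ 0.494 -0.429  0.005] gap 0.0113 q [ 1.980e-01  3.440e-01 -2.100e-01  1.016e+00  1.000e-03 -6.000e-03]
```

Request:
drive_tool --steps '[{"translation": [0, 0, 0], "dr": [0, 0, 1.2], "jaw": 1}, {"translation": [0, 0, 0], "dr": [0, 0, 0], "jaw": 1}]'

```text
time: 18.0
ee_pos: [0.5259, 0.1875, 0.1124]
orientation: [-0.079, 0.703, 0.08, 0.703]
wrist_force: [2.4, 3.4, -0.2]
finger_gap: 0.0112
```

```bash
python3 - <<'E'
from h import *
st()
E
```

```text
t 18.0 p [0.5259 0.1875 0.1124] x [ 0.     0.001 -1.   ] y [-0.223  0.975  0.001] yang 102.91 F [ 2.4   3.43 -0.17] M [ 0.752 -0.45  -0.104] gap 0.0112 q [ 1.980e-01  3.440e-01 -2.100e-01  1.016e+00  1.000e-03 -2.700e-02]
```

Request:
drive_tool --steps '[{"translation": [0, 0, 0], "dr": [0, 0, 1.2], "jaw": 1}, {"translation": [0, 0, 0], "dr": [0, 0, 0], "jaw": 1}]'

```text
time: 18.25
ee_pos: [0.5259, 0.1874, 0.1125]
orientation: [-0.087, 0.702, 0.087, 0.702]
wrist_force: [0.7, 3.2, 0.4]
finger_gap: 0.0115
```

```bash
python3 - <<'E'
from h import *
st()
E
```

```text
t 18.25 p [0.5259 0.1874 0.1125] x [ 0.     0.001 -1.   ] y [-0.244  0.97   0.001] yang 104.11 F [0.74 3.16 0.43] M [ 0.929 -0.47  -0.344] gap 0.0115 q [ 1.980e-01  3.440e-01 -2.100e-01  1.017e+00  1.000e-03 -4.800e-02]
```

The home stop is reached (Mz −0.34 at 104.1°). The two contacts (about 102.5° and 15.8°) put the home centre near 96.3°, so I'll return there and withdraw slowly.

Request:
drive_tool --steps '[{"translation": [0, 0, 0], "dr": [0, 0, -3], "jaw": 1}, {"translation": [0, 0, 0], "dr": [0, 0, -3], "jaw": 1}, {"translation": [0, 0, 0], "dr": [0, 0, -1.8], "jaw": 1}, {"translation": [0, 0, 0], "dr": [0, 0, 0], "jaw": 1}, {"translation": [0, 0, 0], "dr": [0, 0, 0], "jaw": 1}]'

```text
time: 18.88
ee_pos: [0.5257, 0.1868, 0.1124]
orientation: [-0.039, 0.706, 0.039, 0.706]
wrist_force: [1.2, -0.1, 3.4]
finger_gap: 0.0114
```

```bash
python3 - <<'E'
from h import *
st()
E
```

```text
t 18.875 p [0.5257 0.1868 0.1124] x [-0.    -0.001 -1.   ] y [-0.11   0.994 -0.001] yang 96.32 F [ 1.17 -0.12  3.43] M [ 0.116 -0.228 -0.005] gap 0.0114 q [ 1.980e-01  3.440e-01 -2.100e-01  1.017e+00 -1.000e-03  8.800e-02]
```

Request:
drive_tool --steps '[{"translation": [0, 0, 0.1], "dr": [0, 0, 0], "jaw": 1}, {"translation": [0, 0, 0.2], "dr": [0, 0, 0], "jaw": 1}, {"translation": [0, 0, 0.2], "dr": [0, 0, 0], "jaw": 1}, {"translation": [0, 0, 0], "dr": [0, 0, 0], "jaw": 1}]'

```text
time: 19.38
ee_pos: [0.5257, 0.1871, 0.1175]
orientation: [-0.039, 0.706, 0.039, 0.706]
wrist_force: [1.2, 0.1, 0.5]
finger_gap: 0.0117
```

```bash
python3 - <<'E'
from h import *
st()
E
```

```text
t 19.375 p [0.5257 0.1871 0.1175] x [-0. -0. -1.] y [-0.11   0.994 -0.   ] yang 96.3 F [1.22 0.08 0.51] M [-0.071 -0.251  0.026] gap 0.0117 q [ 0.198  0.34  -0.202  1.029 -0.     0.088]
```

Request:
drive_tool --steps '[{"translation": [0, 0, 0.25], "dr": [0, 0, 0], "jaw": 1}, {"translation": [0, 0, 0.25], "dr": [0, 0, 0], "jaw": 1}, {"translation": [0, 0, 0.25], "dr": [0, 0, 0], "jaw": 1}, {"translation": [0, 0, 0.25], "dr": [0, 0, 0], "jaw": 1}, {"translation": [0, 0, 0], "dr": [0, 0, 0], "jaw": 1}]'

```text
time: 20.0
ee_pos: [0.5257, 0.1872, 0.1277]
orientation: [-0.039, 0.706, 0.039, 0.706]
wrist_force: [0.0, 0.4, -0.2]
finger_gap: 0.0117
```

Request:
drive_tool --steps '[{"translation": [0, 0, 0.4], "dr": [0, 0, 0], "jaw": 1}, {"translation": [0, 0, 0.5], "dr": [0, 0, 0], "jaw": 1}, {"translation": [0, 0, 1.0], "dr": [0, 0, 0], "jaw": 1}, {"translation": [0, 0, 2.0], "dr": [0, 0, 0], "jaw": 1}, {"translation": [0, 0, 3.0], "dr": [0, 0, 0], "jaw": 1}, {"translation": [0, 0, 1.2], "dr": [0, 0, 0], "jaw": 1}, {"translation": [0, 0, 0], "dr": [0, 0, 0], "jaw": 1}]'

```text
time: 20.88
ee_pos: [0.5264, 0.1873, 0.2094]
orientation: [-0.039, 0.705, 0.039, 0.707]
wrist_force: [0.8, 0.2, -1.2]
finger_gap: 0.0117
```

```bash
python3 - <<'E'
from h import *
st(); grab('wrist','w12')
E
```

```text
t 20.875 p [0.5264 0.1873 0.2094] x [ 0.002  0.001 -1.   ] y [-0.11   0.994  0.   ] yang 96.3 F [ 0.78  0.17 -1.17] M [-0.002 -0.014  0.008] gap 0.0117 q [ 0.198  0.287 -0.044  1.238  0.     0.088]
```

View pics/w12.png

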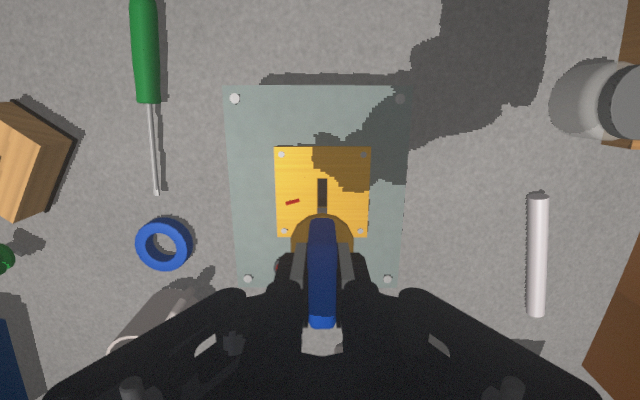

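The key is withdrawn and the slot lies straight at (322,195), so the barrel is home. Nothing else has moved. Back to the stand.

Request:
drive_tool --steps '[{"translation": [0.27, -4.9, 0], "dr": [0, 0, -4.85], "jaw": 1}, {"translation": [0.27, -4.9, 0], "dr": [0, 0, -4.85], "jaw": 1}, {"translation": [0.27, -4.9, 0], "dr": [0, 0, -4.85], "jaw": 1}, {"translation": [0.27, -4.9, 0], "dr": [0, 0, -4.85], "jaw": 1}, {"translation": [0.27, -4.9, 0], "dr": [0, 0, -4.85], "jaw": 1}, {"translation": [0.27, -4.9, 0], "dr": [0, 0, -4.85], "jaw": 1}, {"translation": [0.25, -4.7, -2.0], "dr": [0, 0, -4.9], "jaw": 1}, {"translation": [0, 0, -4.0], "dr": [0, 0, 0], "jaw": 1}, {"translation": [0, 0, -3.0], "dr": [0, 0, 0], "jaw": 1}, {"translation": [0, 0, 0], "dr": [0, 0, 0], "jaw": 1}]'

```text
time: 22.18
ee_pos: [0.5415, -0.1527, 0.1147]
orientation: [0.17, 0.689, -0.169, 0.684]
wrist_force: [-0.5, -0.3, 0.4]
finger_gap: 0.0113
```

Request:
drive_tool --steps '[{"translation": [0, 0, 0], "dr": [0, 0, 0], "jaw": 1}, {"translation": [0, 0, 0], "dr": [0, 0, 0], "jaw": 1}, {"translation": [0, 0, 0], "dr": [0, 0, 0], "jaw": 1}]'

```text
time: 22.55
ee_pos: [0.5453, -0.1539, 0.1197]
orientation: [0.169, 0.686, -0.169, 0.687]
wrist_force: [-0.0, -0.3, -0.2]
finger_gap: 0.0116
```

```bash
python3 - <<'E'
from h import *
st(); d=grab('wrist','w13')
cv2.imwrite('pics/c13.png',cv2.resize(cv2.cvtColor(d['pixels'][130:260,240:400],cv2.COLOR_RGB2BGR),None,fx=4.5,fy=4.5,interpolation=cv2.INTER_NEAREST))
E
```

```text
t 22.55 p [ 0.5453 -0.1539  0.1197] x [ 0.002 -0.001 -1.   ] y [0.464 0.886 0.   ] yang 62.33 F [-0.04 -0.34 -0.19] M [-0.018  0.027  0.018] gap 0.0116 q [-0.417  0.352 -0.179  1.037  0.     0.066]
```

View pics/c13.png

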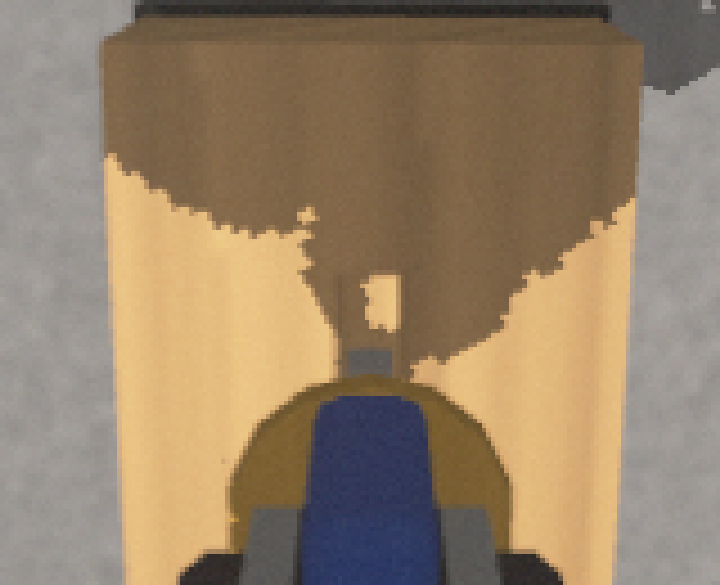

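```bash
python3 - <<'E'
from h import *
d=load('w13')
a=np.radians(-27.7);ex=np.array([np.cos(a),np.sin(a)]);ey=np.array([-ex[1],ex[0]])
g=lambda P:(np.array([P[:2]@ex,P[:2]@ey])*1000).round(2)
print('bit centre',g(plane(d,240+369.5/4.5,207.8,.078))+[12,0],'slot centre',g(plane(d,240+368/4.5,190.7,.05))+[14.5,0],'stand slot',g(np.array([.5448,-.1527])))
E
```

```text
bit centre [554.18 117.82] slot centre [553.57 117.65] stand slot [553.34 118.05]
```

The bit is within 0.6 mm of the stand slot. Lowering.

Request:
drive_tool --steps '[{"translation": [-0.04, 0.02, -0.8], "dr": [0, 0, 0], "jaw": 1}, {"translation": [0, 0, -0.8], "dr": [0, 0, 0], "jaw": 1}, {"translation": [0, 0, -0.8], "dr": [0, 0, 0], "jaw": 1}, {"translation": [0, 0, -0.4], "dr": [0, 0, 0], "jaw": 1}, {"translation": [0, 0, -0.3], "dr": [0, 0, 0], "jaw": 1}, {"translation": [0, 0, -0.3], "dr": [0, 0, 0], "jaw": 1}, {"translation": [0, 0, 0], "dr": [0, 0, 0], "jaw": 1}]'

```text
time: 23.48
ee_pos: [0.544, -0.1536, 0.0843]
orientation: [0.169, 0.687, -0.169, 0.686]
wrist_force: [1.2, -0.1, -0.5]
finger_gap: 0.0116
```

Request:
drive_tool --steps '[{"translation": [0, 0, -0.4], "dr": [0, 0, 0], "jaw": 1}, {"translation": [0, 0, -0.4], "dr": [0, 0, 0], "jaw": 1}, {"translation": [0, 0, -0.4], "dr": [0, 0, 0], "jaw": 1}, {"translation": [0, 0, -0.4], "dr": [0, 0, 0], "jaw": 1}, {"translation": [0, 0, 0], "dr": [0, 0, 0], "jaw": 1}]'

```text
time: 24.1
ee_pos: [0.5439, -0.1535, 0.0679]
orientation: [0.169, 0.687, -0.169, 0.686]
wrist_force: [0.3, -0.6, -0.6]
finger_gap: 0.0112
```

Request:
drive_tool --steps '[{"translation": [0, 0, -0.1], "dr": [0, 0, 0], "jaw": 1}, {"translation": [0, 0, 0], "dr": [0, 0, 0], "jaw": 1}]'

```text
time: 24.35
ee_pos: [0.5442, -0.1536, 0.0675]
orientation: [0.169, 0.687, -0.169, 0.687]
wrist_force: [-0.2, -0.4, -1.2]
finger_gap: 0.0116
```

Request:
drive_tool --steps '[{"translation": [0, 0, -0.08], "dr": [0, 0, 0], "jaw": 1}, {"translation": [0, 0, 0], "dr": [0, 0, 0], "jaw": 1}]'

```text
time: 24.6
ee_pos: [0.5442, -0.1536, 0.0666]
orientation: [0.169, 0.687, -0.169, 0.687]
wrist_force: [-0.8, 0.6, -1.1]
finger_gap: 0.0112
```

Request:
drive_tool --steps '[{"translation": [0, 0, -0.05], "dr": [0, 0, 0], "jaw": 1}, {"translation": [0, 0, 0], "dr": [0, 0, 0], "jaw": 1}]'

```text
time: 24.85
ee_pos: [0.5442, -0.1536, 0.0665]
orientation: [0.169, 0.686, -0.169, 0.687]
wrist_force: [-1.0, 1.0, 3.3]
finger_gap: 0.0113
```

The key is seated at z 0.0665, the same as when it was picked up. I'll release, retreat and check.

Request:
drive_tool --steps '[{"translation": [0, 0, 0], "dr": [0, 0, 0], "jaw": 0.5}, {"translation": [0, 0, 0], "dr": [0, 0, 0], "jaw": 0.1}, {"translation": [0, 0, 0], "dr": [0, 0, 0], "jaw": -0.2}, {"translation": [0, 0, 0], "dr": [0, 0, 0], "jaw": -0.2}, {"translation": [0, 0, 2.0], "dr": [0, 0, 0], "jaw": -0.2}, {"translation": [0, 0, 4.0], "dr": [0, 0, 0], "jaw": -0.2}, {"translation": [-1.0, 0.5, 5.0], "dr": [0, 0, 0], "jaw": -0.2}, {"translation": [-3.0, 1.6, 4.0], "dr": [0, 0, 0], "jaw": -0.2}, {"translation": [-2.0, 1.1, 2.0], "dr": [0, 0, 0], "jaw": -0.2}, {"translation": [0, 0, 0], "dr": [0, 0, 0], "jaw": -0.2}]'

```text
time: 26.1
ee_pos: [0.4842, -0.1214, 0.2383]
orientation: [0.169, 0.685, -0.169, 0.688]
wrist_force: [0.2, -0.7, -0.1]
finger_gap: 0.0511
```

Request:
drive_tool --steps '[{"translation": [0, 0, 0], "dr": [0, 0, 0], "jaw": -0.2}, {"translation": [0, 0, 0], "dr": [0, 0, 0], "jaw": -0.2}]'

```text
time: 26.35
ee_pos: [0.4842, -0.1218, 0.2348]
orientation: [0.169, 0.687, -0.169, 0.686]
wrist_force: [-0.2, 0.5, -1.2]
finger_gap: 0.0512
```

```bash
python3 - <<'E'
from h import *
st(); d=grab('wrist','w14'); grab('top','top1'); grab('scene','scene1')
a=cv2.imread('pics/top0.png');b=cv2.imread('pics/top1.png')
print(b.shape)
E
```

```text
t 26.35 p [ 0.4842 -0.1218  0.2348] x [-0.002  0.001 -1.   ] y [ 0.465  0.885 -0.   ] yang 62.29 F [-0.19  0.49 -1.22] M [-0.037 -0.005  0.011] gap 0.0512 q [-0.407  0.167 -0.136  1.27   0.     0.076]
(400, 640, 3)
```

View pics/w14.png

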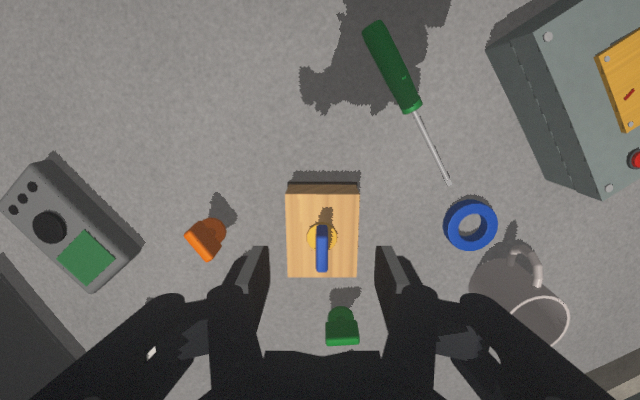

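View pics/top1.png

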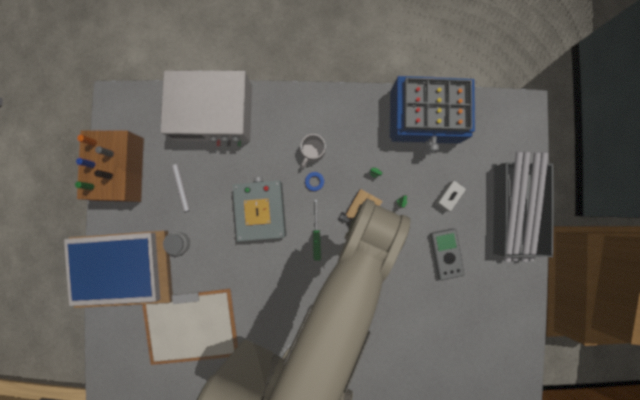

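The key stands in the stand with its head at about (322,248), upright, and the other things are unmoved. I'll check its seating numerically, then hand in.

```bash
python3 - <<'E'
from h import *
d=load('w14')
hsv=cv2.cvtColor(d['pixels'],cv2.COLOR_RGB2HSV)
m=cv2.inRange(hsv,(105,120,30),(128,255,255)); w=np.zeros_like(m); w[210:285,300:345]=255;m&=w
ys,xs=np.nonzero(m);print('blue',xs.min(),xs.max(),ys.min(),ys.max())
u=(xs.min()+xs.max()+1)/2
print('far top end @.098',plane(d,u,ys.max()+1,.098),'(before .5619,-.1614) ; w3-equiv')
# predicted silhouette width/rows if seated
P=lambda z,s:np.array([.5448+.885*s,-.1527-.465*s,z])
print('pred far end row',proj(d,[P(.098,.02)]),'if 5mm high',proj(d,[P(.103,.02)]),'pred near bottom-end',proj(d,[P(.064,-.02)]))
im=cv2.cvtColor(d['pixels'],cv2.COLOR_RGB2BGR)[190:290,270:370]
cv2.imwrite('pics/c14.png',cv2.resize(im,None,fx=5,fy=5,interpolation=cv2.INTER_NEAREST))
E
```

```text
blue 317 327 236 271
far top end @.098 [ 0.55987495 -0.16017964  0.098     ] (before .5619,-.1614) ; w3-equiv
pred far end row [[322.10059651 274.85785457]] if 5mm high [[322.1094732  277.47949808]] pred near bottom-end [[322.06273093 224.48526242]]
```

View pics/c14.png

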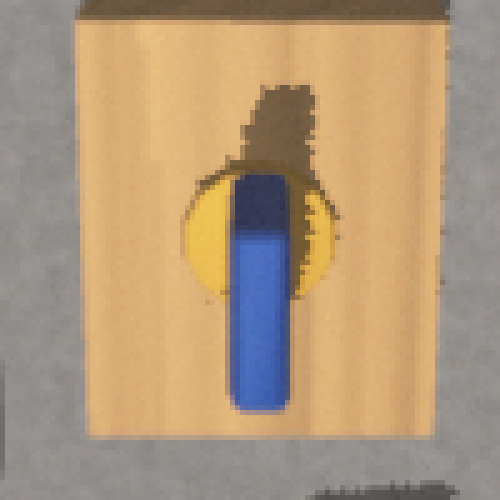

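The key is fully down, with the shoulder flush on the stand as before. Handing in.

```bash
python3 - <<'E'
from h import *
print(arm.hand_in())
E
```

```text
the job is handed in; nothing more can be done
None
```

I did the whole job in the order asked and handed it in at about 26.5 s; the hand-in gives no verdict. I took the key from its stand, pushed it home in the lock, turned it to the stop and back, withdrew it, put it back in the stand and let go.

**Insertion:** the key went down to its shoulder, with the TCP stopping at z 0.1124 m against about 0.112 m expected. The side force stayed below 4 N, and the push on the shoulder peaked at about 7 N.

**Turning:** the tool turned about 81° clockwise until the moment rose to 0.23 N m. That matches 75° plus the key's play. It then went back to the home stop at −0.34 N m, and I centred the key before lifting it out without resistance. I judged the stop and home from moments and angles; the state does not show the barrel's own angle.

**Last checks:**
- The key stopped at the same height as when I picked it up (0.0665 m against 0.0664 m).
- The shoulder looks flush on the stand and the fingers are clear of it.
- In the pictures the other things on the bench are where they were.

**Disagreements:**
- A picture above the lock was taken before the arm had settled and gave a wrong first correction. The next picture showed this and I mended it before touching the lock.
- The top of the key's head triangulated at 97–105 mm against the nominal 98 mm.
- In the final picture the far end of the head lay about 3 px short of the predicted row. I put that down to its rounded edge, because a raised key would lie past that row.

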